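Load the light-exposure rack and bring up the lamp

TASK

Set up the next light-exposure run: clear all the broken tile pieces off the sloping rack into the waste tub, and lay every test tile from the bench on the slope, coated side up, side by side, each flat on the slope with a short edge squarely against the lip. Only when the rack is clear and all tiles are in place, turn the small inner knob of the lamp driver clockwise until its pointer stands at the long white mark, without turning the outer ring under it. Leave the vials, bottle and other things around where they are.

Things in the scene. Friction and masses are not known exactly. Their poses are not given: they have to be found in the camera images.
- tile1_c (a point): Centre of a coated test tile, loose: a flat slab 66 mm (its x) by 44 mm (its y) by 10 mm thick (its z), reddish porcelain body, white coating on the face its +z leaves by; about 70 g. Starts flat on the bench, coating up, between the robot and the rack. 3 or 4 of the 4 tiles are there; an absent one has no reading.
- tile2_c (a point): Centre of a coated test tile, loose: a flat slab 66 mm (its x) by 44 mm (its y) by 10 mm thick (its z), reddish porcelain body, white coating on the face its +z leaves by; about 70 g. Starts flat on the bench, coating up, between the robot and the rack. 3 or 4 of the 4 tiles are there; an absent one has no reading.
- tile3_c (a point): Centre of a coated test tile, loose: a flat slab 66 mm (its x) by 44 mm (its y) by 10 mm thick (its z), reddish porcelain body, white coating on the face its +z leaves by; about 70 g. Starts flat on the bench, coating up, between the robot and the rack. 3 or 4 of the 4 tiles are there; an absent one has no reading.
- tile4_c (a point): Centre of a coated test tile, loose: a flat slab 66 mm (its x) by 44 mm (its y) by 10 mm thick (its z), reddish porcelain body, white coating on the face its +z leaves by; about 70 g. Starts flat on the bench, coating up, between the robot and the rack. 3 or 4 of the 4 tiles are there; an absent one has no reading.
- chip1_c (a point): Centre of a broken piece of an old tile, loose: chunky and angular, about 40 mm (its x) by 28 mm (its y) by 10 mm thick (its z, which starts square to the slope), about 22 g. Starts on the rack's slope, against the lip. 3 or 4 of the 4 pieces are there; an absent one has no reading.
- chip2_c (a point): Centre of a broken piece of an old tile, loose: chunky and angular, about 38 mm (its x) by 27 mm (its y) by 10 mm thick (its z, which starts square to the slope), about 22 g. Starts on the rack's slope, against the lip. 3 or 4 of the 4 pieces are there; an absent one has no reading.
- chip3_c (a point): Centre of a broken piece of an old tile, loose: chunky and angular, about 39 mm (its x) by 31 mm (its y) by 10 mm thick (its z, which starts square to the slope), about 22 g. Starts on the rack's slope, against the lip. 3 or 4 of the 4 pieces are there; an absent one has no reading.
- chip4_c (a point): Centre of a broken piece of an old tile, loose: chunky and angular, about 38 mm (its x) by 28 mm (its y) by 10 mm thick (its z, which starts square to the slope), about 22 g. Starts on the rack's slope, against the lip. 3 or 4 of the 4 pieces are there; an absent one has no reading.
- rack_face: Dark metal slope of the fixed rack, 27.5 degrees (0.48 rad), high edge to the robot, low edge away from it. Origin on its surface at the lip's foot, midway, 28 mm above the bench; x up the slope, towards the robot (to 134 mm), y along the lip (-180 to 180 mm), z square out of it. The lip, a ledge along the lower edge, is 4 mm thick and 9 mm high, inner face at x = 0. Top edge 90 mm up. It is slippery: tiles and pieces slide down it to the lip.
- tub: The waste tub, a grey open-topped box fixed on the bench, origin at the centre of its underside: 140 mm (x) by 170 mm (y) outside, 85 mm high, walls and floor 4 mm. On the robot's left or right.
- lamp_inner (a joint): Small inner knob of the lamp driver's concentric control (brightness), radians, clockwise from above positive: stops at 0 and 5.236; 2.618 when the black pointer line on its top points at the long white mark on the panel. Stays where it is left (friction 0.03 N m). Starts at 0.7 to 1.9.
- knob_grip (a point): On the vertical axis of the control, half-way up the inner knob, 88.5 mm above the bench. The inner knob: aluminium cylinder 20 mm across, standing 27 mm above the ring's top (13.5 mm below to 13.5 above this point). The driver: grey box fixed on the bench, 130 by 160 by 61 mm high, black top panel. x points to the long white mark (12 o'clock).
- lamp_ring (a joint): The outer ring of the same control (lamp colour), radians, clockwise positive; a grey ring 48 mm across and 14 mm high on the panel, below the inner knob, with a light friction of its own (0.015 N m). Starts anywhere between -0.8 and 0.8.
- ring_line (a point): The yellow line on the outer ring's top, at 22 mm from the axis of the control; it turns with the ring.
- vial_a: Small amber vial with white cap, 28 mm across, 50 mm high, standing; a bystander. Origin at the centre of its underside.
- vial_b: Small amber vial with white cap, 28 mm across, 50 mm high, standing; a bystander. Origin at the centre of its underside.
- reagent: Amber reagent bottle with blue cap, 72 mm across, 150 mm high, standing; a bystander. Origin at the centre of its underside.
- beaker: Glass beaker, 68 mm across, 85 mm high, standing; a bystander. Origin at the centre of its underside.
- dish: Flat glass dish, 90 mm across, 14 mm high; a bystander. Origin at the centre of its underside.
- pen: Marker pen, about 120 mm long, 13 mm thick, lying; a bystander. Origin at the centre of its underside.
- tongs: Steel lab tongs, 150 mm long, lying beyond the rack; a bystander. Origin at the centre of its underside.

How it is judged:
On the way, in this order (a step that is already met when the one before it is completed fails the run):
1. every broken piece is in the tub and every tile lies on the slope against the lip (x of tile1_c in the frame of rack_face between 0.0285 and 0.039 m and y of tile1_c in the frame of rack_face between -0.165 and 0.165 m and z of tile1_c in the frame of rack_face between 0.002 and 0.008 m and angle between the z axis of each of tile1_c, tile2_c, tile3_c, tile4_c and the z axis of rack_face, either way round below 0.07 rad and angle between the x axis of each of tile1_c, tile2_c, tile3_c, tile4_c and the x axis of rack_face, either way round below 0.12 rad and angle between each of tile1_c, tile2_c, tile3_c, tile4_c's own z axis and vertical below 0.8 rad and x of tile2_c in the frame of rack_face between 0.0285 and 0.039 m and y of tile2_c in the frame of rack_face between -0.165 and 0.165 m and z of tile2_c in the frame of rack_face between 0.002 and 0.008 m and x of tile3_c in the frame of rack_face between 0.0285 and 0.039 m and y of tile3_c in the frame of rack_face between -0.165 and 0.165 m and z of tile3_c in the frame of rack_face between 0.002 and 0.008 m and x of tile4_c in the frame of rack_face between 0.0285 and 0.039 m and y of tile4_c in the frame of rack_face between -0.165 and 0.165 m and z of tile4_c in the frame of rack_face between 0.002 and 0.008 m and x of chip1_c in the frame of tub between -0.066 and 0.066 m and y of chip1_c in the frame of tub between -0.081 and 0.081 m and z of chip1_c in the frame of tub between 0 and 0.075 m and x of chip2_c in the frame of tub between -0.066 and 0.066 m and y of chip2_c in the frame of tub between -0.081 and 0.081 m and z of chip2_c in the frame of tub between 0 and 0.075 m and x of chip3_c in the frame of tub between -0.066 and 0.066 m and y of chip3_c in the frame of tub between -0.081 and 0.081 m and z of chip3_c in the frame of tub between 0 and 0.075 m and x of chip4_c in the frame of tub between -0.066 and 0.066 m and y of chip4_c in the frame of tub between -0.081 and 0.081 m and z of chip4_c in the frame of tub between 0 and 0.075 m), for 0.2 s.
2. the inner knob's pointer stands at the long mark (value of joint lamp_inner between 2.468 and 2.768 rad), for 0.2 s.
At the end, for the whole second after the job is handed in: Pieces in the tub; tiles flat on the slope (4 deg), coating up, square (7 deg), short edge within 6 mm of the lip, released, at rest; inner knob within 0.15 rad of the long mark (2.618); outer ring's line moved under 5 mm (all of step 1 and all of step 2 and linear speed of each of tile1, tile2, tile3, tile4, chip1, chip2, chip3, chip4 below 0.02 m/s and contact force between each of tile1, tile2, tile3, tile4 and the fingers below 0.05 N and distance of ring_line from where it was at the start of the episode below 0.005 m); the robot touches nothing.
It fails at once if the outer ring is dragged round (its line moves more than 5 mm) (distance of ring_line from where it was at the start of the episode above 0.005 m).
It fails at once if a bystander is pushed more than 40 mm away (distance of any of vial_a, vial_b, reagent, beaker, dish, pen, tongs from where it was at the start of the episode above 0.04 m).
It fails at once if a standing bystander is knocked over (angle between any of vial_a, vial_b, reagent, beaker's own z axis and vertical above 0.7 rad).
Of tile1, tile2, tile3, tile4 only 3 to 4 are there at a start; the rules pass over those that are not, and their reading is None.
Of chip1, chip2, chip3, chip4 only 3 to 4 are there at a start; the rules pass over those that are not, and their reading is None.
At some moment in a run one of tile1, tile2, tile3, tile4 may be knocked a few centimetres aside while the robot is not near it.
Once in a run the grip may slacken for a moment while it holds something.
It also fails if it takes over 208 s, if anything falls off the work surface, if the arm or the gripper's body presses on something with over 40 N, if the wrist force passes 120 N, or if a joint passes its speed limit or range.

ROBOT

A 6-joint arm with a two-finger parallel gripper is mounted at the origin on the work surface. World frame = base frame: x ahead of the robot, y to its left, z up, the work surface at z = 0. Lengths are in m, angles in rad, forces in N, time in s.
With the tool pointing down it reaches from about 0.3 to 0.775 m from the base axis. Payload 14.6 kg.
Tool frame: the origin (TCP) lies at the very end of the fingers, on their centre line; the grasp point (between the pads) lies 19 mm behind it; z points along the fingers, y is the line along which they close (so a half turn about z gives the same grasp; the last joint's range is limited). The gripper opens to 94 mm and grips with 3 to 60 N. Pads are 16 mm wide; open, the fingers measure 119 mm over their backs; the gripper's body (75 mm by 177 mm) begins 78 mm behind the grasp point.
Start: joints at [-1.228, 0.3, 1.521, -0, 1.321, -0.067], TCP at [0.219, -0.504, 0.205] pointing down, gripper open.
Joint ranges: [-3.03, 3.03], [-0.79, 2.21], [0.23, 2.52], [-1.04, 4.18], [0, 3.07], [-2.55, 2.55]. Speed limits (rad/s): [2.22, 2.22, 2.57, 3.14, 3.14, 3.14].

INTERFACE

Orientations are given as [roll, pitch, yaw] about the fixed x, y, z axes, in that order (R = Rz(yaw) Ry(pitch) Rx(roll)).
In Python, from station import ctrl gives the robot as it stands. The module is installed in compiled form; this text tells all that it offers.
- The arm moves only by the tool play_rows, never from a script. Its argument "commands" is a list of rows, each a list of 7 numbers: the shift along the tool's x, y, z in m, then the turn, a rotation vector about the tool's x, y, z in degrees, then the closure, from -1 (fully open) to 1 (shut). A call has 1 to 20 rows; each row shifts and turns the commanded pose from where the row before left it, along the tool's axes as they then stand; what a row does not reach is not made up. A row lasts 1/12 s, in which the tool goes at most 41.7 mm and 7.16 degrees, less where a joint would pass 70% of its speed; a pose out of reach is approached as far as the arm can. A call is refused whole if a number of a shift passes 0.0417 or a number of a turn 7.16, either way. A call with a gripper value outside its range is refused whole. The fingers move at their own pace and stop on an object; "force" is the grip in N (left out, the last holds). Time passes only in rows, so rows that do not move let the fingers close. It gives the time, the measured TCP pose, the force, the opening and the grip force at its end, in the units of the state.
- ctrl.get_obs(): the state, without advancing time (a new reading comes with each control period).
- ctrl.camera(name): name is "scene" or "side" or "wrist"; returns the picture (420x560x3 uint8, blue, green, red); there is no depth.
- ctrl.camera_model(name): a dict with "fx", "fy", "cx", "cy" (pixels), "distortion" ([k1, k2, p1, p2, k3] as OpenCV has them; the pictures are not rectified), "rvec" (rotation vector, rad) and "tvec" (3), from world to camera coordinates, as OpenCV has them. Camera axes: x right, y down, z forward; pixel columns grow to the right and rows downward; lengths in m; the calibration is good to about 2 mm. A picture is of the moment at which its call begins: read the wrist's pose just before it. camera_model takes no time and is no camera call; for the wrist camera it gives the pose at the moment of the call.
- ctrl.hand_in(): hands the job in; it is judged then, once.
The state is a dict: "time_s": time; "qpos": joint angles; "joint_vel": joint speeds; "tau": joint torques, N m; "ee_pos": TCP position; "eef_rot": TCP orientation; "force": force on the tool from outside, world axes, zero at the start; "moment": the same for the moment, N m; "grip_width": finger opening in m; "grip_force": force on a finger pad.
Only numpy, scipy, OpenCV 4.12 (cv2) and the standard library are available. Lean on these libraries where they do the work, as an engineer would, in place of code of your own. Each camera call takes 0.05 s, during which the arm holds its last target. There are 200 camera calls.

## Working session

There is one attempt and no reset: what is moved stays moved. The work goes in short steps, Python scripts to look and compute and a tool call to move; the robot and the scene stay as the last step left them, time stands still between calls to the robot, and variables do not carry over. Pictures are saved under pics/ and viewed, at most 14 in all, crops included, and the job is handed in when it is done.

Besides the shell and the picture viewer there is one more tool, called after "Request:" in YAML: its name, and indented under it one key for each argument. play_rows: Moves the arm, as the interface text tells. Its arguments: {"type":"object","properties":{"commands":{"type":"array","items":{"type":"array","items":{"type":"number"}}},"force":{"type":"number"}},"required":["commands"]}

```bash
mkdir -p pics
cat > h.py <<'E'
import numpy as np,cv2
from scipy.spatial.transform import Rotation as R
from station import ctrl
def snap(n,f,crop=None,s=1):
    im=ctrl.camera(n)
    if f:
        o=im if crop is None else im[crop[1]:crop[3],crop[0]:crop[2]]
        cv2.imwrite('pics/'+f,cv2.resize(o,None,fx=s,fy=s,interpolation=cv2.INTER_CUBIC))
    return im
def model(n):
    m=ctrl.camera_model(n);K=np.array([[m['fx'],0,m['cx']],[0,m['fy'],m['cy']],[0,0,1]])
    return K,np.array(m['distortion']),np.array(m['rvec']).ravel(),np.array(m['tvec']).ravel()
def ray(n,px,M=None):
    K,d,r,t=M or model(n);Rm=cv2.Rodrigues(r)[0]
    u=cv2.undistortPoints(np.array(px,float).reshape(-1,1,2),K,d).reshape(-1,2)
    D=np.c_[u,np.ones(len(u))]@Rm
    return -Rm.T@t,D
def atz(n,px,z,M=None):
    o,D=ray(n,px,M);return o+D*((z-o[2])/D[:,2])[:,None]
def proj(n,P,M=None):
    K,d,r,t=M or model(n);return cv2.projectPoints(np.array(P,float).reshape(-1,1,3),r,t,K,d)[0].reshape(-1,2)
E
python3 - <<'E'
from h import *
snap('scene','s0.png',None,1.4);snap('side','d0.png',None,1.4);snap('wrist','w0.png',None,1.4)
for n in('scene','side','wrist'):
    K,d,r,t=model(n);print(n,K[0,0],(-cv2.Rodrigues(r)[0].T@t).round(3),cv2.Rodrigues(r)[0][2].round(2))
o=ctrl.get_obs();print(o)
E
```

```text
scene 419.62824294764357 [ 1.09  -0.283  0.779] [-0.58  0.3  -0.76]
side 429.7613068482602 [ 0.323 -0.808  0.722] [ 0.22  0.77 -0.6 ]
wrist 349.3310627759595 [ 0.287 -0.475  0.385] [-0.24 -0.1  -0.97]
{'time_s': 0.15, 'qpos': array([-1.22761844e+00,  3.00366847e-01,  1.52143583e+00, -3.50910447e-05,
        1.32071606e+00, -6.65828512e-02]), 'joint_vel': array([-0.00071538, -0.00168945, -0.00165642,  0.00134712,  0.00038512,
       -0.00057892]), 'tau': array([ 1.00365040e-03, -5.31957579e+01, -3.52821171e+01,  7.08013633e-02,
        2.36070890e-02, -7.71317696e-05]), 'ee_pos': array([ 0.21904269, -0.50427617,  0.20500497]), 'eef_rot': array([-3.14066636e+00, -2.76993577e-05,  4.09769422e-01]), 'force': array([ 0.19123543,  0.61689602, -0.15444215]), 'moment': array([-0.07567594, -0.01520561, -0.00779585]), 'grip_force': 0.0, 'grip_width': 0.09396375288644958}
```

View pics/s0.png

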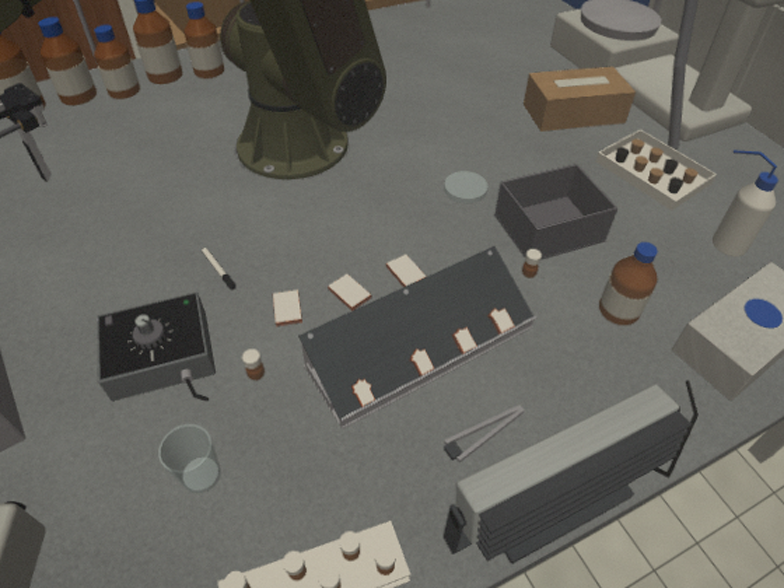

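View pics/d0.png

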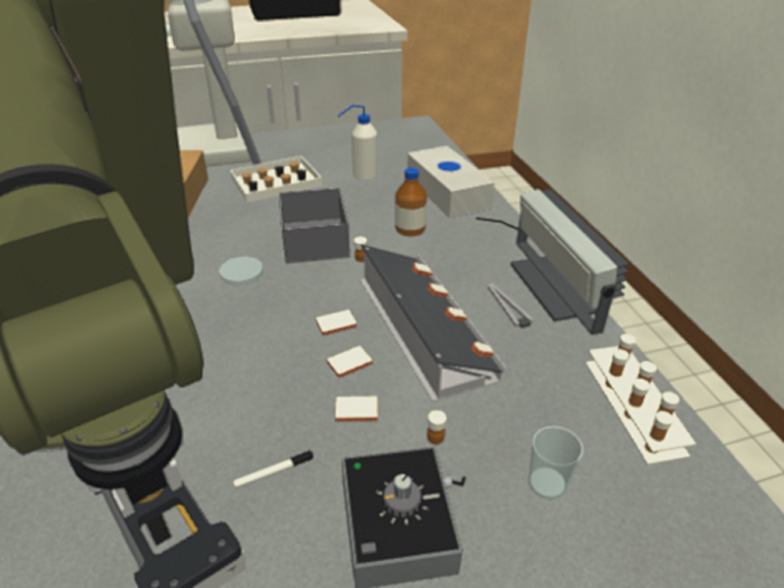

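The scene view shows three tiles on the bench (about (287,306), (349,291), (406,270)), four chips at the lip ((363,392), (422,361), (465,341), (501,320)), the tub at (555,210), and the driver knob at (145,330). The side view agrees, and the ring line is at about (389,497).

```bash
cat > meas.py <<'E'
from h import *
from scipy.optimize import least_squares
th=0.48
def rackT(p):
    c,s=np.cos(p[2]),np.sin(p[2])
    ex=np.array([c*np.cos(th),s*np.cos(th),np.sin(th)]);ey=np.array([-s,c,0]);
    return np.array([p[0],p[1],.028]),np.c_[ex,ey,np.cross(ex,ey)]
# scene px (of 1.4x picture): top-right, top-left, lip top outer left, lip outer right
obs=np.array([[492,249],[301,338],[342,417],[533,318]])/1.4
pts=np.array([[.134,.18,0],[.134,-.18,0],[-.004,-.18,.009],[-.004,.18,.009]])
def f(p):
    o,M=rackT(p);return (proj('scene',o+pts@M.T)-obs).ravel()
# face x towards robot => yaw near pi ; y then is -world y
best=None
for sg in (1,-1):
    ob=obs
    def f(p):
        o,M=rackT(p);q=pts*[1,sg,1];return (proj('scene',o+q@M.T)-ob).ravel()
    r=least_squares(f,[.6,.1,np.pi]);
    if best is None or r.cost<best.cost:best=r
print('rack',best.x.round(4),best.fun.round(1))
E
cat > see.py <<'E'
from meas import *
def blobs(n,im,lo=140):
    hsv=cv2.cvtColor(im,cv2.COLOR_BGR2HSV)
    m=((hsv[...,2]>lo)&(hsv[...,1]<60)).astype(np.uint8)
    return cv2.findContours(m,cv2.RETR_EXTERNAL,cv2.CHAIN_APPROX_NONE)[0]
if __name__=='__main__':
    o,M=rackT(best.x)
    for n in('scene','side'):
        im=snap(n,None)
        for c in blobs(n,im):
            a=cv2.contourArea(c)
            if not 40<a<900: continue
            P=atz(n,c.reshape(-1,2),.010)[:,:2]
            r=cv2.minAreaRect((P*1000).astype(np.float32))
            oo,D=ray(n,c.reshape(-1,2));oz=M.T@(oo-o);Dz=D@M;Q=oz+Dz*((.010-oz[2])/Dz[:,2])[:,None]
            rq=cv2.minAreaRect((Q[:,:2]*1000).astype(np.float32))
            print(n,c.reshape(-1,2).mean(0).round(0)*1.4//1,a,'z10:',np.round(r[0]),np.round(r[1]),round(r[2],1),'rack:',np.round(rq[0]),np.round(rq[1]),round(rq[2]))
    # tub rim corners scene, knob, bystanders
    print('tub',atz('scene',np.array([[497,181],[574,166],[614,209],[546,240]])/1.4,.085).round(3))
    print('panel',atz('scene',np.array([[98,315],[197,296],[208,345],[103,369]])/1.4,.061).round(3))
    print('knobtop',atz('scene',np.array([[142,320]])/1.4,.102),'side',atz('side',np.array([[403,480]])/1.4,.102))
    print('reagent cap',atz('scene',np.array([[646,252]])/1.4,.15),'vials',atz('scene',np.array([[533,256],[251,356]])/1.4,.05),'beaker',atz('scene',np.array([[200,475]])/1.4,0),'dish',atz('scene',np.array([[466,186]])/1.4,.0),'pen',atz('scene',np.array([[204,250],[233,287]])/1.4,.0))
E
python3 see.py
```

```text
rack [0.675  0.0089 3.2467] [ 1.  -2.7 -2.6 -1.6 -0.5  3.   2.6 -0.9]
scene [516. 583.] 98.0 z10: [985. -58.] [38. 15.] 63.4 rack: [-320.   61.] [48. 17.] 58
scene [646. 582.] 111.5 z10: [1059.   90.] [43. 17.] 62.4 rack: [-439. -127.] [61. 20.] 57
scene [770. 581.] 146.0 z10: [1141.  230.] [46. 19.] 88.4 rack: [-569. -331.] [66. 27.] 56
scene [562. 574.] 840.5 z10: [1010.   -5.] [55. 70.] 0.1 rack: [-345.  -13.] [118.  55.] 58
scene [693. 572.] 872.5 z10: [1086.  144.] [70. 59.] 90.0 rack: [-469. -212.] [138.  61.] 57
scene [  2. 519.] 61.5 z10: [ 637. -629.] [13. 42.] 86.4 rack: [ 77. 606.] [11. 35.] 69
scene [768. 527.] 842.0 z10: [1092.  292.] [70. 70.] 89.7 rack: [-503. -392.] [112.  86.] 14
scene [194. 463.] 41.0 z10: [ 664. -376.] [10. 30.] 9.8 rack: [ 36. 379.] [ 8. 29.] 3
scene [764. 460.] 427.5 z10: [1017.  365.] [70. 66.] 0.1 rack: [-410. -456.] [106.  78.] 16
scene [365. 393.] 136.5 z10: [ 658. -117.] [25. 43.] 83.0 rack: [ 17. 133.] [24. 36.] 83
scene [422. 364.] 125.0 z10: [648. -12.] [23. 48.] 85.9 rack: [18. 32.] [23. 38.] 89
scene [250. 355.] 94.0 z10: [ 521. -251.] 
[... 1881 characters left out ...]
0: [ 134. 2654.] [ 134. 1361.] 4.2 rack: [  339. -1814.] [1354.  115.] 87
tub [[0.391 0.277 0.085]
 [0.414 0.44  0.085]
 [0.548 0.429 0.085]
 [0.561 0.268 0.085]]
panel [[ 0.382 -0.45   0.061]
 [ 0.411 -0.298  0.061]
 [ 0.513 -0.306  0.061]
 [ 0.49  -0.457  0.061]]
knobtop [[ 0.46061235 -0.38169066  0.102     ]] side [[ 0.45922418 -0.38081513  0.102     ]]
reagent cap [[0.6981036  0.34267537 0.15      ]] vials [[ 0.55804622  0.25096553  0.05      ]
 [ 0.55181326 -0.25235779  0.05      ]] beaker [[ 0.67761205 -0.37392531  0.        ]] dish [[2.92697851e-01 2.77033765e-01 1.11022302e-16]] pen [[ 2.46941685e-01 -2.60672129e-01  1.11022302e-16]
 [ 3.59676077e-01 -2.36301655e-01  1.11022302e-16]]
```

Run:
```python
from h import *
im1=snap('scene',None)[200:300,60:160];im2=snap('side',None)[320:410,240:330]
a=cv2.resize(im1,(400,400),interpolation=cv2.INTER_CUBIC);b=cv2.resize(im2,(400,400),interpolation=cv2.INTER_CUBIC)
cv2.imwrite('pics/knob.png',np.hstack([a,b]))
```

```text
(no output)
```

View pics/knob.png

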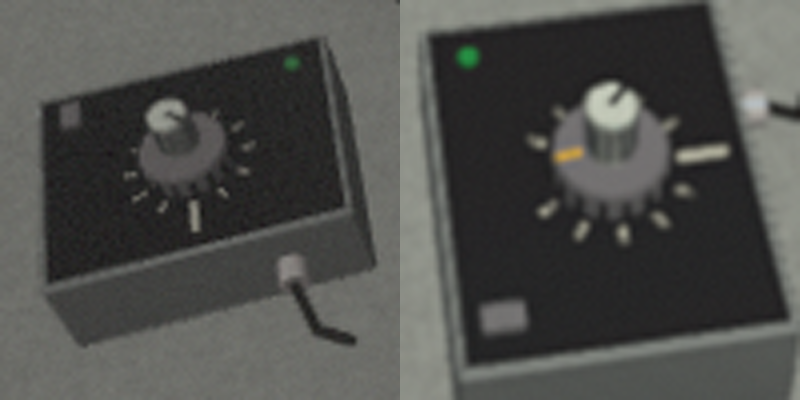

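The close crops show the knob pointer pointing up-right in the side view, roughly 45–55° anticlockwise of the long mark. The orange ring line is opposite the mark, at about (568,155). Next I move to a vantage pose above the rack.

```bash
cat > plan.py <<'E'
from h import *
import sys
def Rt(psi,tilt=0): # tool rotation: yaw psi, then tilt (deg) about tool y
    return (R.from_euler('xyz',[np.pi,0,psi])*R.from_rotvec([0,-np.deg2rad(tilt),0])).as_matrix()
def plan(pos,psi,tilt=0,show=True,cur=None):
    ob=ctrl.get_obs();p=ob['ee_pos'];C=R.from_euler('xyz',ob['eef_rot']).as_matrix()
    T=Rt(psi,tilt);rv=np.rad2deg(R.from_matrix(C.T@T).as_rotvec());d=np.array(pos)-p
    print('t%.1f'%ob['time_s'],'p',p.round(4),'w%.4f'%ob['grip_width'],'gf%.1f'%ob['grip_force'],'F',ob['force'].round(1))
    print('  turn',rv.round(1),'| shift pre-turn',(C.T@d*1000).round(1),'| shift post-turn',(T.T@d*1000).round(1))
if __name__=='__main__':
    a=[float(x) for x in sys.argv[1:]];plan(a[:3],a[3],a[4] if len(a)>4 else 0)
E
python3 plan.py .55 .04 .3 .105
```

```text
t0.3 p [ 0.2191 -0.5044  0.2053] w0.0937 gf0.0 F [0.7 0.4 0. ]
  turn [-0.   0.  17.5] | shift pre-turn [ 520.4 -367.5  -94.6] | shift post-turn [ 386.1 -506.7  -94.7]
```

Request:
play_rows:
  commands:
    - [0,0,-0.032,0,0,5.83,-1]
    - [0,0,-0.032,0,0,5.83,-1]
    - [0,0,-0.031,0,0,5.84,-1]
    - [0.024,-0.0317,0,0,0,0,-1]
    - [0.024,-0.0317,0,0,0,0,-1]
    - [0.024,-0.0317,0,0,0,0,-1]
    - [0.024,-0.0317,0,0,0,0,-1]
    - [0.024,-0.0317,0,0,0,0,-1]
    - [0.024,-0.0317,0,0,0,0,-1]
    - [0.024,-0.0317,0,0,0,0,-1]
    - [0.024,-0.0317,0,0,0,0,-1]
    - [0.024,-0.0317,0,0,0,0,-1]
    - [0.024,-0.0317,0,0,0,0,-1]
    - [0.024,-0.0317,0,0,0,0,-1]
    - [0.024,-0.0317,0,0,0,0,-1]
    - [0.024,-0.0317,0,0,0,0,-1]
    - [0.024,-0.0317,0,0,0,0,-1]
    - [0.024,-0.0317,0,0,0,0,-1]
    - [0.024,-0.0317,0,0,0,0,-1]
    - [0,0,0,0,0,0,-1]

```text
time_s: 2.02
ee_pos: [0.5499, 0.0449, 0.2994]
eef_rot: [-3.141, 0.001, 0.109]
force: [-1.6, 0.6, -0.9]
grip_width: 0.0936
grip_force: 0.0
```

```bash
python3 plan.py .55 .04 .3 .105
python3 - <<'E'
from h import *
im=snap('wrist','w1.png',None,1.4);cv2.imwrite('w1raw.png',im)
K,d,r,t=model('wrist');np.save('w1M.npy',np.r_[r,t])
E
```

```text
t2.0 p [0.5499 0.0449 0.2994] w0.0936 gf0.0 F [-1.6  0.6 -0.9]
  turn [-0.1  0.1  0.2] | shift pre-turn [-0.4  4.9 -0.6] | shift post-turn [-0.4  4.9 -0.6]
```

View pics/w1.png

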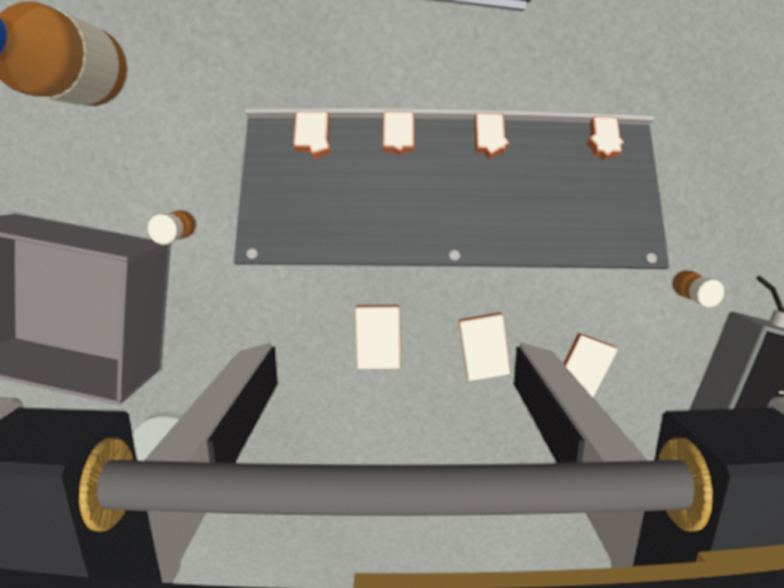

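The wrist view shows the rack with its top edge from (235,264) to (668,268) and its lip from (247,110) to (653,118). Four square-lying chips sit against the lip at (311,131), (399,131), (490,132) and (606,136). Three tiles are at (378,337), (485,347) and (590,365).

```bash
cat > fit2.py <<'E'
from meas import *
from see import blobs
m=np.load('w1M.npy');K,d,_,_=model('wrist');M=(K,d,m[:3],m[3:])
ow=np.array([[235,264],[668,268],[653,117],[247,110]])/1.4
pw=np.array([[.134,-.18,0],[.134,.18,0],[-.004,.18,.009],[-.004,-.18,.009]])
def g(p):
    o,Q=rackT(p);return (proj('wrist',o+pw@Q.T,M)-ow).ravel()
r=least_squares(g,best.x);print('rack wrist',r.x.round(4),r.fun.round(1))
o,Q=rackT(r.x);np.save('rack.npy',r.x)
im=cv2.imread('w1raw.png')
for c in blobs('wrist',im,170):
    a=cv2.contourArea(c);c=c.reshape(-1,2)
    if not 250<a<3000 or c[:,1].max()>285: continue
    P=atz('wrist',c,.010,M)[:,:2];t=cv2.minAreaRect((P*1000).astype(np.float32))
    oo,D=ray('wrist',c,M);oz=Q.T@(oo-o);Dz=D@Q;W=oz+Dz*((.010-oz[2])/Dz[:,2])[:,None];q=cv2.minAreaRect((W[:,:2]*1000).astype(np.float32))
    print(c.mean(0)*1.4//1,a,'bench',np.round(t[0],1),np.round(t[1]),round(t[2],1),'rack',np.round(q[0],1),np.round(q[1]),round(q[2],1),'yr',(W[:,1].min()*1000).round(1),(W[:,1].max()*1000).round(1))
for x,y in[(18,136),(18,35),(18,-45),(18,-120)]: print(x,y,(o+Q@np.array([x,y,10])/1000 if 0 else o+Q@(np.array([x,y,10])/1000)).round(4))
print('tubrim',atz('wrist',np.array([[129,259],[121,402],[10,236]])/1.4,.085,M).round(3))
E
python3 fit2.py
```

```text
rack [0.675  0.0089 3.2467] [ 1.  -2.7 -2.6 -1.6 -0.5  3.   2.6 -0.9]
rack wrist [0.6708 0.0048 3.2409] [-0.3  0.1  0.7  0.4  0.4 -0.1 -0.8 -0.2]
[593. 363.] 900.5 bench [ 447.8 -174.4] [49. 60.] 76.6 rack [212.9 102.2] [33. 45.] 59.0 yr 81.9 127.4
[485. 347.] 1351.0 bench [455.9 -61.4] [69. 47.] 16.4 rack [201.3  20.7] [48. 36.] 7.4 yr 0.7 38.7
[712. 294.] 326.5 bench [ 539.5 -286.9] [32. 32.] 0.3 rack [157.1 208. ] [23. 28.] 66.7 yr 195.3 223.2
[608. 298.] 1667.0 bench [ 520.9 -175.8] [171.  67.] 80.5 rack [161.1 114.7] [123.  54.] 73.5 yr 53.4 178.2
[254. 286.] 564.5 bench [496.2 177.6] [43. 75.] 4.3 rack [ 154.7 -158.8] [60. 34.] 88.6 yr -188.9 -129.3
[202. 241.] 556.0 bench [539.6 232.5] [54. 63.] 9.8 rack [ 113.8 -205.2] [48. 50.] 4.2 yr -229.2 -179.7
[170. 155.] 1990.0 bench [602.1 264.4] [ 76. 144.] 80.8 rack [  45.3 -240.7] [149.  72.] 0.9 yr -277.7 -205.1
[449. 115.] 2807.0 bench [677.1   2.9] [ 61. 381.] 6.2 rack [ 0.4 -0.3] [ 69. 360.] 0.6 yr -180.5 179.7
18 136 [ 0.673  -0.1317  0.0452]
18 35 [ 0.663  -0.0312  0.0452]
18 -45 [0.655  0.0484 0.0452]
18 -120 [0.6476 0.1231 0.0452]
tubrim [[0.529 0.264 0.085]
 [0.394 0.278 0.085]
 [0.538 0.373 0.085]]
```

```bash
cat > chips.py <<'E'
from h import *
p=np.load('rack.npy');th=.48
c,s=np.cos(p[2]),np.sin(p[2]);ex=np.array([c*np.cos(th),s*np.cos(th),np.sin(th)]);ey=np.array([-s,c,0]);Q=np.c_[ex,ey,np.cross(ex,ey)];o=np.array([p[0],p[1],.028])
def onrack(n,px,h,M=None):
    oo,D=ray(n,px,M);a=Q.T@(oo-o);D=D@Q;return a+D*((h-a[2])/D[:,2])[:,None]
def W(x,y,z): return o+Q@np.array([x,y,z])
if __name__=='__main__':
    m=np.load('w1M.npy');K,d,_,_=model('wrist');M=(K,d,m[:3],m[3:])
    im=cv2.imread('w1raw.png');hsv=cv2.cvtColor(im,cv2.COLOR_BGR2HSV)
    for u in(311,399,490,606):
        x0=int(u/1.4)-25;roi=(hsv[82:112,x0:x0+50,2]>190).astype(np.uint8)
        n,l,st,ce=cv2.connectedComponentsWithStats(roi);k=1+st[1:,4].argmax()
        pts=np.argwhere(l==k)[:,::-1]+[x0,82];X=onrack('wrist',pts,.01,M)*1000
        print(st[k,4],'x',X[:,0].min().round(),X[:,0].max().round(),'y',X[:,1].min().round(1),X[:,1].max().round(1),X.mean(0).round(1))
    for y in(-.12,-.045,.035,.136):print(y,W(.018,y,.003).round(4),W(.018,y,.06).round(4))
    print('psi',p[2]-np.pi)
E
python3 chips.py
```

```text
567 x 2.0 37.0 y -135.9 -106.6 [  18.5 -121.5   10. ]
492 x 2.0 34.0 y -59.8 -34.5 [ 17.3 -47.6  10. ]
488 x 0.0 37.0 y 19.7 45.3 [17.1 31.7 10. ]
512 x -4.0 35.0 y 107.6 165.2 [ 13.6 134.6  10. ]
-0.12 [0.6444 0.1227 0.039 ] [0.6706 0.1253 0.0895]
-0.045 [0.6518 0.0481 0.039 ] [0.678  0.0507 0.0895]
0.035 [ 0.6597 -0.0315  0.039 ] [ 0.6859 -0.0289  0.0895]
0.136 [ 0.6698 -0.132   0.039 ] [ 0.6959 -0.1294  0.0895]
psi 0.09931205470262006
```

```bash
cat > go.py <<'E'
# usage: go.py rack x y z(mm)  -> tilted pose in rack frame ; go.py tub
from plan import *; from chips import W
a=sys.argv[1:]
PS=.0993
if a[0]=='rack': 
    x,y,z=[float(v)/1000 for v in a[1:4]];plan(W(x,y,z),PS,27.5)
elif a[0]=='tub': plan([.475,.355,float(a[1])/1000],PS,0)
E
python3 go.py rack 18 -121.5 60;python3 go.py rack 18 -121.5 3
```

```text
t2.1 p [0.5489 0.0426 0.2995] w0.0941 gf0.0 F [ 0.1 -0.5 -0.1]
  turn [  0.1 -27.4   0.5] | shift pre-turn [130.2 -70.6 209.8] | shift post-turn [211.6 -71.8 126.6]
t2.1 p [0.5489 0.0426 0.2995] w0.0941 gf0.0 F [ 0.1 -0.5 -0.1]
  turn [  0.1 -27.4   0.5] | shift pre-turn [103.9 -70.8 260.4] | shift post-turn [211.6 -71.8 183.6]
```

Request:
play_rows:
  commands:
    - [0,0,0,0,-6.85,0.12,0]
    - [0,0,0,0,-6.85,0.12,0]
    - [0,0,0,0,-6.85,0.12,0]
    - [0,0,0,0,-6.85,0.12,0]
    - [0.0302,-0.0103,0.0181,0,0,0,0]
    - [0.0302,-0.0103,0.0181,0,0,0,0]
    - [0.0302,-0.0103,0.0181,0,0,0,0]
    - [0.0302,-0.0103,0.0181,0,0,0,0]
    - [0.0302,-0.0103,0.0181,0,0,0,0]
    - [0.0302,-0.0103,0.0181,0,0,0,0]
    - [0.0302,-0.0103,0.0181,0,0,0,0]
    - [0,0,0,0,0,0,0]
    - [0,0,0,0,0,0,0]

```text
time_s: 3.15
ee_pos: [0.6692, 0.123, 0.0874]
eef_rot: [3.139, 0.483, 0.095]
force: [-0.5, -0.1, 0.3]
grip_width: 0.047
grip_force: 0.0
```

```bash
python3 go.py rack 18 -121.5 3; python3 -c "
from h import *
snap('wrist','w2.png')
print(ctrl.get_obs()['qpos'].round(2))"
```

```text
t3.1 p [0.6692 0.123  0.0874] w0.0470 gf0.0 F [-0.5 -0.1  0.3]
  turn [ 0.   0.2 -0.2] | shift pre-turn [ 0.6 -3.7 54.4] | shift post-turn [ 0.4 -3.7 54.4]
[0.12 1.05 0.66 0.01 1.91 1.6 ]
```

View pics/w2.png

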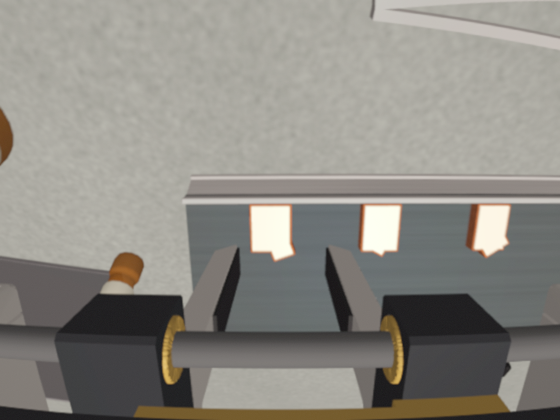

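Request:
play_rows:
  commands:
    - [0,-0.0036,0.0135,0,0,0,0]
    - [0,0,0.0135,0,0,0,0]
    - [0,0,0.0135,0,0,0,0]
    - [0,0,0.0125,0,0,0,0]
    - [0,0,0,0,0,0,0]
    - [0,0,0,0,0,0,1]
    - [0,0,0,0,0,0,1]
    - [0,0,0,0,0,0,1]
    - [0,0,0,0,0,0,1]
    - [0,0,0,0,0,0,1]
    - [0,0,-0.02,0,0,0,1]
    - [0,0,-0.03,0,0,0,1]
    - [0,0,-0.03,0,0,0,1]
    - [0,0,0,0,0,0,1]
  force: 20

```text
time_s: 4.37
ee_pos: [0.6852, 0.1288, 0.1209]
eef_rot: [3.14, 0.468, 0.095]
force: [0.2, -0.5, 1.1]
grip_width: 0.0272
grip_force: 19.9
```

```bash
cat >> go.py <<'E'
elif a[0]=='tubt': plan([.468,.352,float(a[1])/1000],PS,27.5)
E
python3 go.py tubt 95; python3 go.py rack 18 -121.5 3
```

```text
t4.4 p [0.6852 0.1288 0.1209] w0.0272 gf19.9 F [ 0.2 -0.5  1.1]
  turn [ 0.  -0.7 -0.2] | shift pre-turn [-162.3 -243.1  110.7] | shift post-turn [-160.1 -243.6  112.6]
t4.4 p [0.6852 0.1288 0.1209] w0.0272 gf19.9 F [ 0.2 -0.5  1.1]
  turn [ 0.  -0.7 -0.2] | shift pre-turn [ 0.2  0.5 91.7] | shift post-turn [ 1.3  0.5 91.7]
```

Request:
play_rows:
  commands:
    - [-0.02,-0.0304,0.014,0,-0.1,0,1]
    - [-0.02,-0.0304,0.014,0,-0.1,0,1]
    - [-0.02,-0.0304,0.014,0,-0.1,0,1]
    - [-0.02,-0.0304,0.014,0,-0.1,0,1]
    - [-0.02,-0.0304,0.014,0,-0.1,0,1]
    - [-0.02,-0.0304,0.014,0,-0.1,0,1]
    - [-0.02,-0.0304,0.014,0,0,0,1]
    - [-0.02,-0.0304,0.014,0,0,0,1]
    - [0,0,0,0,0,0,1]
    - [0,0,0,0,0,0,1]
    - [0,0,0,0,0,0,0]
    - [0,0,0,0,0,0,0]
    - [0,0,0,0,0,0,0]

```text
time_s: 5.45
ee_pos: [0.4667, 0.3512, 0.0893]
eef_rot: [3.139, 0.488, 0.094]
force: [-0.6, -0.0, -0.7]
grip_width: 0.0441
grip_force: 0.0
```

```bash
python3 go.py rack 18 -47.6 60
```

```text
t5.5 p [0.4667 0.3512 0.0893] w0.0441 gf0.0 F [-0.6 -0.  -0.7]
  turn [-0.   0.5 -0.3] | shift pre-turn [160.8 316.5 -85. ] | shift post-turn [160.  317.3 -83.5]
```

Request:
play_rows:
  commands:
    - [0,0,-0.03,0,0.1,0,0]
    - [0.016,0.0317,-0.0054,0,0.1,0,0]
    - [0.016,0.0317,-0.0054,0,0.1,0,0]
    - [0.016,0.0317,-0.0054,0,0.1,0,0]
    - [0.016,0.0317,-0.0054,0,0.1,0,0]
    - [0.016,0.0317,-0.0054,0,0,0,0]
    - [0.016,0.0317,-0.0054,0,0,0,0]
    - [0.016,0.0317,-0.0054,0,0,0,0]
    - [0.016,0.0317,-0.0054,0,0,0,0]
    - [0.016,0.0317,-0.0054,0,0,0,0]
    - [0.016,0.0317,-0.0054,0,0,0,0]
    - [0,0,0,0,0,0,0]
    - [0,0,0,0,0,0,0]

```text
time_s: 6.53
ee_pos: [0.6768, 0.0512, 0.0889]
eef_rot: [3.139, 0.481, 0.091]
force: [-0.1, 0.8, 1.0]
grip_width: 0.0469
grip_force: 0.0
```

```bash
python3 go.py rack 18 -47.6 3
```

```text
t6.5 p [0.6768 0.0512 0.0889] w0.0469 gf0.0 F [-0.1  0.8  1. ]
  turn [-0.1  0.1 -0.4] | shift pre-turn [ 0.8 -1.9 55.9] | shift post-turn [ 0.8 -2.  55.9]
```

Request:
play_rows:
  commands:
    - [0.001,-0.002,0.0135,0,0,-0.3,0]
    - [0,0,0.0135,0,0,0,0]
    - [0,0,0.0135,0,0,0,0]
    - [0,0,0.014,0,0,0,0]
    - [0,0,0,0,0,0,0]
    - [0,0,0,0,0,0,1]
    - [0,0,0,0,0,0,1]
    - [0,0,0,0,0,0,1]
    - [0,0,0,0,0,0,1]
    - [0,0,0,0,0,0,1]
    - [0,0,-0.02,0,0,0,1]
    - [0,0,-0.035,0,0,0,1]
    - [0,0,-0.035,0,0,0,1]
    - [0,0,0,0,0,0,1]

```text
time_s: 7.7
ee_pos: [0.6971, 0.0578, 0.1287]
eef_rot: [3.141, 0.468, 0.101]
force: [0.1, -0.0, 1.4]
grip_width: 0.0256
grip_force: 20.0
```

Request:
play_rows:
  commands:
    - [-0.016,-0.0317,0.011,0,0,0,1]
    - [-0.016,-0.0317,0.011,0,0,0,1]
    - [-0.016,-0.0317,0.011,0,0,0,1]
    - [-0.016,-0.0317,0.011,0,0,0,1]
    - [-0.016,-0.0317,0.011,0,0,0,1]
    - [-0.016,-0.0317,0.011,0,0,0,1]
    - [-0.016,-0.0317,0.011,0,0,0,1]
    - [-0.016,-0.0317,0.011,0,0,0,1]
    - [-0.016,-0.0317,0.011,0,0,0,1]
    - [-0.016,-0.0317,0.011,0,0,0,1]
    - [0,0,0,0,0,0,1]
    - [0,0,0,0,0,0,1]
    - [0,0,0,0,0,0,0]
    - [0,0,0,0,0,0,0]
    - [0,0,0,0,0,0,0]

```text
time_s: 8.95
ee_pos: [0.4706, 0.3526, 0.0977]
eef_rot: [-3.141, 0.48, 0.099]
force: [-0.5, -1.1, 0.2]
grip_width: 0.0427
grip_force: 0.0
```

```bash
python3 go.py rack 18 31.7 60
```

```text
t8.9 p [0.4706 0.3526 0.0977] w0.0427 gf0.0 F [-0.5 -1.1  0.2]
  turn [-0. -0.  0.] | shift pre-turn [160.2 397.6 -74.3] | shift post-turn [160.2 397.6 -74.2]
```

Request:
play_rows:
  commands:
    - [0,0,-0.03,0,0,0,0]
    - [0.0146,0.0361,-0.004,0,0,0,0]
    - [0.0146,0.0361,-0.004,0,0,0,0]
    - [0.0146,0.0361,-0.004,0,0,0,0]
    - [0.0146,0.0361,-0.004,0,0,0,0]
    - [0.0146,0.0361,-0.004,0,0,0,0]
    - [0.0146,0.0361,-0.004,0,0,0,0]
    - [0.0146,0.0361,-0.004,0,0,0,0]
    - [0.0146,0.0361,-0.004,0,0,0,0]
    - [0.0146,0.0361,-0.004,0,0,0,0]
    - [0.0146,0.0361,-0.004,0,0,0,0]
    - [0.0146,0.0361,-0.004,0,0,0,0]
    - [0,0,0,0,0,0,0]
    - [0,0,0,0,0,0,0]

```text
time_s: 10.12
ee_pos: [0.6855, -0.0269, 0.0875]
eef_rot: [-3.141, 0.481, 0.097]
force: [-0.8, 1.2, 0.6]
grip_width: 0.0465
grip_force: 0.0
```

```bash
python3 go.py rack 18 31.7 3
```

```text
t10.1 p [ 0.6855 -0.0269  0.0875] w0.0465 gf0.0 F [-0.8  1.2  0.6]
  turn [-0.1  0.1 -0.1] | shift pre-turn [-0.7 -1.2 55.1] | shift post-turn [-0.8 -1.3 55.1]
```

Request:
play_rows:
  commands:
    - [-0.001,-0.0013,0.0135,0,0,0,0]
    - [0,0,0.0135,0,0,0,0]
    - [0,0,0.0135,0,0,0,0]
    - [0,0,0.0135,0,0,0,0]
    - [0,0,0,0,0,0,0]
    - [0,0,0,0,0,0,1]
    - [0,0,0,0,0,0,1]
    - [0,0,0,0,0,0,1]
    - [0,0,0,0,0,0,1]
    - [0,0,0,0,0,0,1]
    - [0,0,-0.02,0,0,0,1]
    - [0,0,-0.035,0,0,0,1]
    - [0,0,-0.035,0,0,0,1]
    - [0,0,0,0,0,0,1]

```text
time_s: 11.28
ee_pos: [0.7047, -0.0207, 0.129]
eef_rot: [3.14, 0.467, 0.1]
force: [-0.3, -0.2, 1.0]
grip_width: 0.026
grip_force: 20.0
```

Request:
play_rows:
  commands:
    - [-0.0145,-0.0361,0.0098,0,0,0,1]
    - [-0.0145,-0.0361,0.0098,0,0,0,1]
    - [-0.0145,-0.0361,0.0098,0,0,0,1]
    - [-0.0145,-0.0361,0.0098,0,0,0,1]
    - [-0.0145,-0.0361,0.0098,0,0,0,1]
    - [-0.0145,-0.0361,0.0098,0,0,0,1]
    - [-0.0145,-0.0361,0.0098,0,0,0,1]
    - [-0.0145,-0.0361,0.0098,0,0,0,1]
    - [-0.0145,-0.0361,0.0098,0,0,0,1]
    - [-0.0145,-0.0361,0.0098,0,0,0,1]
    - [-0.0145,-0.0361,0.0098,0,0,0,1]
    - [0,0,0,0,0,0,1]
    - [0,0,0,0,0,0,1]
    - [0,0,0,0,0,0,0]
    - [0,0,0,0,0,0,0]
    - [0,0,0,0,0,0,0]

```text
time_s: 12.62
ee_pos: [0.4716, 0.3539, 0.0996]
eef_rot: [-3.141, 0.48, 0.099]
force: [-0.6, -0.4, -0.3]
grip_width: 0.0426
grip_force: 0.0
```

```bash
python3 go.py rack 18 134.6 60
```

```text
t12.6 p [0.4716 0.3539 0.0996] w0.0426 gf0.0 F [-0.6 -0.4 -0.3]
  turn [-0. -0. -0.] | shift pre-turn [160.2 501.7 -72.2] | shift post-turn [160.2 501.8 -72.1]
```

Request:
play_rows:
  commands:
    - [0,0,-0.03,0,0,0,0]
    - [0.0114,0.0358,-0.003,0,0,0,0]
    - [0.0114,0.0358,-0.003,0,0,0,0]
    - [0.0114,0.0358,-0.003,0,0,0,0]
    - [0.0114,0.0358,-0.003,0,0,0,0]
    - [0.0114,0.0358,-0.003,0,0,0,0]
    - [0.0114,0.0358,-0.003,0,0,0,0]
    - [0.0114,0.0358,-0.003,0,0,0,0]
    - [0.0114,0.0358,-0.003,0,0,0,0]
    - [0.0114,0.0358,-0.003,0,0,0,0]
    - [0.0114,0.0358,-0.003,0,0,0,0]
    - [0.0114,0.0358,-0.003,0,0,0,0]
    - [0.0114,0.0358,-0.003,0,0,0,0]
    - [0.0114,0.0358,-0.003,0,0,0,0]
    - [0.0114,0.0358,-0.003,0,0,0,0]
    - [0,0,0,0,0,0,0]
    - [0,0,0,0,0,0,0]

```text
time_s: 14.03
ee_pos: [0.6947, -0.1292, 0.0876]
eef_rot: [-3.141, 0.482, 0.097]
force: [-0.2, 0.5, -1.0]
grip_width: 0.0469
grip_force: 0.0
```

```bash
python3 go.py rack 18 134.6 3
```

```text
t14.0 p [ 0.6947 -0.1292  0.0876] w0.0469 gf0.0 F [-0.2  0.5 -1. ]
  turn [-0.1  0.1 -0.1] | shift pre-turn [ 0.3 -1.  54.7] | shift post-turn [ 0.2 -1.1 54.7]
```

Request:
play_rows:
  commands:
    - [0,-0.001,0.0135,0,0,0,0]
    - [0,0,0.0135,0,0,0,0]
    - [0,0,0.0135,0,0,0,0]
    - [0,0,0.0135,0,0,0,0]
    - [0,0,0,0,0,0,0]
    - [0,0,0,0,0,0,1]
    - [0,0,0,0,0,0,1]
    - [0,0,0,0,0,0,1]
    - [0,0,0,0,0,0,1]
    - [0,0,0,0,0,0,1]
    - [0,0,-0.02,0,0,0,1]
    - [0,0,-0.035,0,0,0,1]
    - [0,0,-0.035,0,0,0,1]
    - [0,0,0,0,0,0,1]

```text
time_s: 15.2
ee_pos: [0.7126, -0.1238, 0.1228]
eef_rot: [3.138, 0.469, 0.1]
force: [0.3, 0.1, 1.9]
grip_width: 0.0279
grip_force: 20.0
```

Request:
play_rows:
  commands:
    - [-0.0114,-0.0358,0.0077,0,0,0,1]
    - [-0.0114,-0.0358,0.0077,0,0,0,1]
    - [-0.0114,-0.0358,0.0077,0,0,0,1]
    - [-0.0114,-0.0358,0.0077,0,0,0,1]
    - [-0.0114,-0.0358,0.0077,0,0,0,1]
    - [-0.0114,-0.0358,0.0077,0,0,0,1]
    - [-0.0114,-0.0358,0.0077,0,0,0,1]
    - [-0.0114,-0.0358,0.0077,0,0,0,1]
    - [-0.0114,-0.0358,0.0077,0,0,0,1]
    - [-0.0114,-0.0358,0.0077,0,0,0,1]
    - [-0.0114,-0.0358,0.0077,0,0,0,1]
    - [-0.0114,-0.0358,0.0077,0,0,0,1]
    - [-0.0114,-0.0358,0.0077,0,0,0,1]
    - [-0.0114,-0.0358,0.0077,0,0,0,1]
    - [0,0,0,0,0,0,1]
    - [0,0,0,0,0,0,1]
    - [0,0,0,0,0,0,0]
    - [0,0,0,0,0,0,0]
    - [0,0,0,0,0,0,-1]
    - [0,0,0,0,0,0,-1]

```text
time_s: 16.87
ee_pos: [0.4723, 0.349, 0.0946]
eef_rot: [-3.141, 0.48, 0.1]
force: [0.1, -0.9, -0.6]
grip_width: 0.0238
grip_force: 0.0
```

```bash
python3 plan.py .48 .15 .28 .1
```

```text
t16.9 p [0.4723 0.349  0.0946] w0.0238 gf0.0 F [ 0.1 -0.9 -0.6]
  turn [-0.  27.5 -0. ] | shift pre-turn [ -96.3  198.7 -158.9] | shift post-turn [ -12.2  198.8 -185.4]
```

Request:
play_rows:
  commands:
    - [0,0,-0.04,0,0,0,-1]
    - [0,0,-0.02,0,6.87,0,-1]
    - [0,0,-0.02,0,6.87,0,-1]
    - [0,0,-0.02,0,6.87,0,-1]
    - [0,0,-0.02,0,6.87,0,-1]
    - [-0.004,0.032,-0.012,0,0,0,-1]
    - [-0.004,0.032,-0.012,0,0,0,-1]
    - [-0.004,0.032,-0.012,0,0,0,-1]
    - [-0.004,0.032,-0.012,0,0,0,-1]
    - [-0.004,0.032,-0.012,0,0,0,-1]
    - [-0.004,0.032,-0.012,0,0,0,-1]
    - [0,0,0,0,0,0,-1]
    - [0,0,0,0,0,0,-1]

```text
time_s: 17.95
ee_pos: [0.5093, 0.1591, 0.2787]
eef_rot: [-3.141, -0.001, 0.098]
force: [-0.9, 0.4, -0.3]
grip_width: 0.0941
grip_force: 0.0
```

Run:
```python
from h import *
im=snap('wrist',None);cv2.imwrite('w3raw.png',im)
K,d,r,t=model('wrist');np.save('w3M.npy',np.r_[r,t])
s=snap('scene',None)
cv2.imwrite('pics/c3.png',np.hstack([cv2.resize(im,(400,300)),cv2.resize(s[80:350,170:530],(400,300))]))
print(ctrl.get_obs()['ee_pos'])
```

```text
[0.50885799 0.16078154 0.27744487]
```

View pics/c3.png

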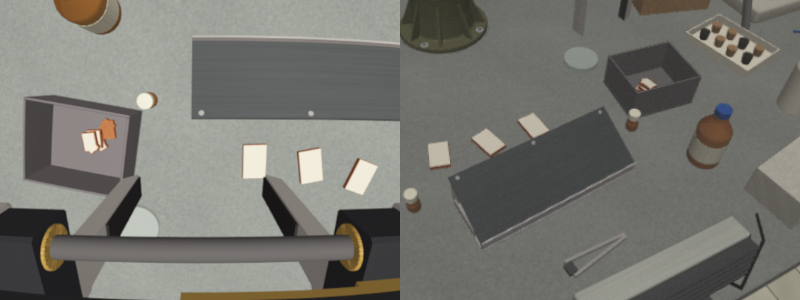

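The rack is clear and the three tiles are unmoved. The tub holds a heap of pieces at about (98,135). The jaws read odd on the last drop, so I zoom in to count them.

Run:
```python
from h import *
im=cv2.imread('w3raw.png')
cv2.imwrite('pics/tub3.png',cv2.resize(im[130:270,20:210],None,fx=4,fy=4,interpolation=cv2.INTER_CUBIC))
m=np.load('w3M.npy');K,d,_,_=model('wrist');M=(K,d,m[:3],m[3:])
hsv=cv2.cvtColor(im,cv2.COLOR_BGR2HSV);mk=((hsv[...,2]>190)&(hsv[...,1]<60)).astype(np.uint8)
for c in cv2.findContours(mk,cv2.RETR_EXTERNAL,cv2.CHAIN_APPROX_NONE)[0]:
    c=c.reshape(-1,2)
    if cv2.contourArea(c)<600 or c[:,1].max()>290: continue
    r=cv2.minAreaRect((atz('wrist',c,.01,M)[:,:2]*1000).astype(np.float32));print(c.mean(0),np.round(r[0],1),np.round(r[1],1),r[2])
```

```text
[505.5859375 247.9140625] [ 445.6 -166.2] [44.4 66.2] 76.04612731933594
[435.1292517  232.37414966] [458.  -56.6] [66.3 44. ] 16.3681640625
[356.03311258 225.54966887] [456.5  53.9] [66.2 44.2] 7.0916218757629395
```

View pics/tub3.png

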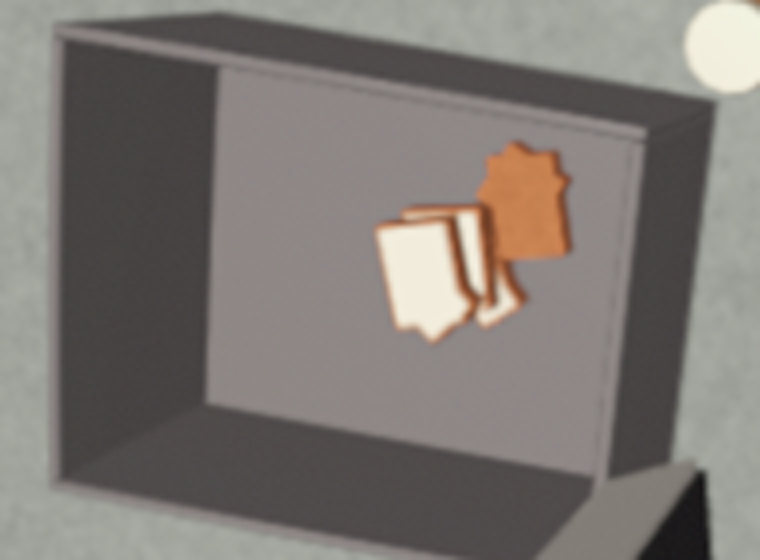

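The tub crop shows all four pieces inside: three white ones around (440,270) and one face down at (525,200). Next I pick the tiles, starting with the left one.

```bash
python3 plan.py .4565 .0539 .06 .124
```

```text
t18.1 p [0.5089 0.1608 0.2774] w0.0942 gf0.0 F [ 0.4 -0.2  0.2]
  turn [-0.   0.  -1.3] | shift pre-turn [-62.7 101.1 217.5] | shift post-turn [-65.2  99.6 217.4]
```

Request:
play_rows:
  commands:
    - [-0.01,0.01,0.012,0,0,-1.3,-1]
    - [-0.0092,0.0149,0.0342,0,0,0,-1]
    - [-0.0092,0.0149,0.0342,0,0,0,-1]
    - [-0.0092,0.0149,0.0342,0,0,0,-1]
    - [-0.0092,0.0149,0.0342,0,0,0,-1]
    - [-0.0092,0.0149,0.0342,0,0,0,-1]
    - [-0.0092,0.0149,0.0342,0,0,0,-1]
    - [0,0,0,0,0,0,-1]
    - [0,0,0,0,0,0,-1]

```text
time_s: 18.8
ee_pos: [0.4555, 0.0546, 0.0597]
eef_rot: [-3.141, 0.004, 0.124]
force: [0.3, 0.9, 1.2]
grip_width: 0.0942
grip_force: 0.0
```

```bash
python3 plan.py .4565 .0539 .003 .124
```

```text
t18.8 p [0.4555 0.0546 0.0597] w0.0942 gf0.0 F [0.3 0.9 1.2]
  turn [-0.   0.2 -0. ] | shift pre-turn [ 1.1  0.9 56.7] | shift post-turn [ 0.9  0.9 56.7]
```

Request:
play_rows:
  commands:
    - [0.001,0.001,0.014,0,0.2,0,-1]
    - [0,0,0.014,0,0,0,-1]
    - [0,0,0.014,0,0,0,-1]
    - [0,0,0.014,0,0,0,-1]
    - [0,0,0,0,0,0,-1]
    - [0,0,0,0,0,0,1]
    - [0,0,0,0,0,0,1]
    - [0,0,0,0,0,0,1]
    - [0,0,0,0,0,0,1]
    - [0,0,0,0,0,0,1]
    - [0,0,0,0,0,0,1]
    - [0,0,-0.015,0,0,0,1]
    - [0,0,-0.03,0,0,0,1]
    - [0,0,-0.035,0,0,0,1]
    - [0,0,-0.035,0,0,0,1]
    - [0,0,-0.035,0,0,0,1]
    - [0,0,0,0,0,0,1]
    - [0,0,0,0,0,0,1]
  force: 25

```text
time_s: 20.3
ee_pos: [0.4576, 0.0533, 0.156]
eef_rot: [3.142, -0.007, 0.124]
force: [0.7, 0.7, -0.7]
grip_width: 0.0108
grip_force: 0.0
```

```bash
python3 go.py rack 37 -95 50
```

```text
t20.3 p [0.4576 0.0533 0.156 ] w0.0108 gf0.0 F [ 0.7  0.7 -0.7]
  turn [  0.3 -27.9   1.4] | shift pre-turn [197.7 -20.7  67.9] | shift post-turn [206.  -25.6 -32.1]
```

```bash
cat > tiles.py <<'E'
from h import *
im=snap('wrist',None);M=model('wrist');cv2.imwrite('wlast.png',im)
hsv=cv2.cvtColor(im,cv2.COLOR_BGR2HSV);mk=((hsv[...,2]>190)&(hsv[...,1]<60)).astype(np.uint8)
for c in cv2.findContours(mk,cv2.RETR_EXTERNAL,cv2.CHAIN_APPROX_NONE)[0]:
    c=c.reshape(-1,2)
    if cv2.contourArea(c)<500: continue
    r=cv2.minAreaRect((atz('wrist',c,.01,M)[:,:2]*1000).astype(np.float32))
    a=r[2] if r[1][0]>r[1][1] else r[2]-90
    print(c.mean(0).round(),np.round(r[0],1),np.round(r[1],1),'psi %.3f'%np.deg2rad(a))
E
python3 tiles.py; python3 -c "
import cv2;im=cv2.imread('wlast.png');cv2.imwrite('pics/w4.png',im)"
```

```text
[ 65. 310.] [313.8 274.4] [49.5 86.9] psi -1.448
[494. 239.] [ 444.7 -166.4] [43.5 65.7] psi -0.245
[394. 214.] [457.3 -57.2] [65.4 43.2] psi 0.288
[281. 201.] [455.9  53. ] [64.7 43.7] psi 0.120
[350. 108.] [551.5   5.4] [  6.9 336.3] psi -1.472
[48. 70.] [554. 281.] [28.5 29.5] psi -1.510
```

View pics/w4.png

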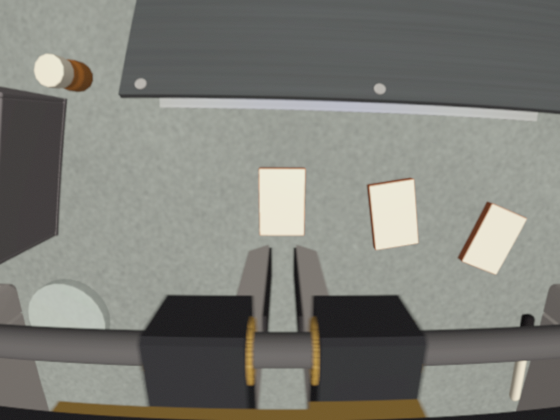

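The tile at (282,201) is unmoved. The fingers simply had not finished closing before the lift, so I retry with more closing rows.

Request:
play_rows:
  commands:
    - [0,0,0,0,0,0,-0.5]
    - [0,0,0,0,0,0,-0.5]
    - [0,0,0,0,0,0,-0.5]
    - [0,0,0,0,0,0,-0.5]
    - [0,0,0,0,0,0,-0.5]
    - [-0.001,0,0.03,0,0.3,0,-0.5]
    - [0,0,0.03,0,0,0,-0.5]
    - [0,0,0.03,0,0,0,-0.5]
    - [0,0,0.02,0,0,0,-0.5]
    - [0,0,0,0,0,0,-0.5]

```text
time_s: 21.18
ee_pos: [0.4545, 0.0532, 0.041]
eef_rot: [-3.141, -0.002, 0.124]
force: [-0.1, -0.9, 0.5]
grip_width: 0.069
grip_force: 0.0
```

```bash
python3 plan.py .4562 .0535 .003 .122
```

```text
t21.2 p [0.4545 0.0532 0.041 ] w0.0690 gf0.0 F [-0.1 -0.9  0.5]
  turn [-0.  -0.1  0.1] | shift pre-turn [ 1.7 -0.1 38. ] | shift post-turn [ 1.7 -0.1 38. ]
```

Request:
play_rows:
  commands:
    - [0.0017,0,0.015,0,0,0,-0.5]
    - [0,0,0.015,0,0,0,-0.5]
    - [0,0,0.008,0,0,0,-0.5]
    - [0,0,0,0,0,0,-0.5]
    - [0,0,0,0,0,0,1]
    - [0,0,0,0,0,0,1]
    - [0,0,0,0,0,0,1]
    - [0,0,0,0,0,0,1]
    - [0,0,0,0,0,0,1]
    - [0,0,0,0,0,0,1]
    - [0,0,0,0,0,0,1]
    - [0,0,0,0,0,0,1]
  force: 25

```text
time_s: 22.18
ee_pos: [0.459, 0.0535, 0.0071]
eef_rot: [-3.141, -0.009, 0.124]
force: [-1.2, -0.4, 6.4]
grip_width: 0.0432
grip_force: 25.0
```

Request:
play_rows:
  commands:
    - [0,0,-0.015,0,0,0,1]
    - [0,0,-0.03,0,0,0,1]
    - [0,0,-0.035,0,0,0,1]
    - [0,0,-0.035,0,0,0,1]
    - [0,0,-0.035,0,0,0,1]
    - [0,0,0,0,-6.9,0,1]
    - [0,0,0,0,-6.9,0,1]
    - [0,0,0,0,-6.9,0,1]
    - [0,0,0,0,-6.9,1.3,1]
    - [0,0,0,0,0,0,1]
    - [0,0,0,0,0,0,1]

```text
time_s: 23.1
ee_pos: [0.4576, 0.0534, 0.1552]
eef_rot: [3.132, 0.474, 0.099]
force: [0.2, -0.6, -1.1]
grip_width: 0.043
grip_force: 25.0
```

```bash
python3 go.py rack 38 -95 30
```

```text
t23.1 p [0.4576 0.0534 0.1552] w0.0430 gf25.0 F [ 0.2 -0.6 -1.1]
  turn [ 0.5 -0.3 -0. ] | shift pre-turn [204.7 -25.4 -11.9] | shift post-turn [204.6 -25.5 -12.9]
```

Request:
play_rows:
  commands:
    - [0,0,-0.03,0.25,-0.3,0,1]
    - [0.0341,-0.0042,0,0.25,0,0,1]
    - [0.0341,-0.0042,0,0,0,0,1]
    - [0.0341,-0.0042,0,0,0,0,1]
    - [0.0341,-0.0042,0,0,0,0,1]
    - [0.0341,-0.0042,0,0,0,0,1]
    - [0.0341,-0.0042,0,0,0,0,1]
    - [0,0,0.017,0,0,0,1]
    - [0,0,0,0,0,0,1]
    - [0,0,0,0,0,0,1]

```text
time_s: 23.93
ee_pos: [0.6408, 0.097, 0.0744]
eef_rot: [3.141, 0.478, 0.099]
force: [0.1, -0.3, 0.5]
grip_width: 0.0432
grip_force: 25.0
```

```bash
python3 go.py rack 38 -95 8; python3 -c "
from h import *
snap('wrist','w5.png')"
```

```text
t23.9 p [0.6408 0.097  0.0744] w0.0432 gf25.0 F [ 0.1 -0.3  0.5]
  turn [ 0.  -0.1 -0. ] | shift pre-turn [ 1.7 -0.2 23.6] | shift post-turn [ 1.8 -0.2 23.6]
```

View pics/w5.png

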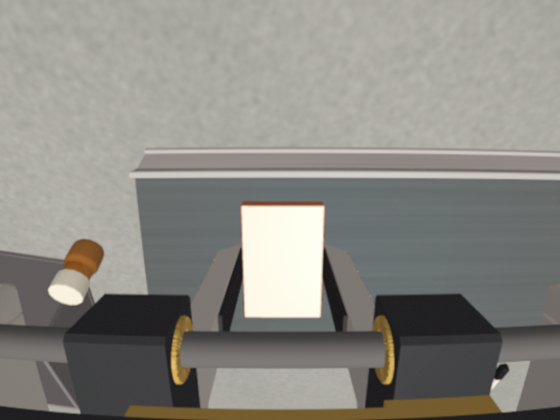

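The tile is held square, coating up, with its edges at (242–324, 203) and (245–321, 318). Next I lower it onto the slope.

Request:
play_rows:
  commands:
    - [0,0,0.008,0,0,0,1]
    - [0,0,0.008,0,0,0,1]
    - [0,0,0.007,0,0,0,1]
    - [0,0,0,0,0,0,1]
    - [0,0,0,0,0,0,1]

```text
time_s: 24.4
ee_pos: [0.6306, 0.096, 0.0537]
eef_rot: [3.14, 0.479, 0.099]
force: [-0.5, 0.0, -1.0]
grip_width: 0.043
grip_force: 25.0
```

Request:
play_rows:
  commands:
    - [0,0,0.002,0,0,0,1]
    - [0,0,0,0,0,0,1]

```text
time_s: 24.57
ee_pos: [0.6304, 0.096, 0.0525]
eef_rot: [3.14, 0.477, 0.099]
force: [1.1, 0.7, 2.8]
grip_width: 0.0436
grip_force: 25.0
```

```bash
python3 go.py rack 38 -95 3
```

```text
t24.6 p [0.6304 0.096  0.0525] w0.0436 gf25.0 F [1.1 0.7 2.8]
  turn [ 0.1 -0.2 -0. ] | shift pre-turn [ 0.9 -0.2  4.3] | shift post-turn [ 1.  -0.2  4.3]
```

Request:
play_rows:
  commands:
    - [0,0,0.0005,0,0,0,1]
    - [0,0,0,0,0,0,-0.25]
    - [0,0,0,0,0,0,-0.25]
    - [0,0,0,0,0,0,-0.25]
    - [0,0,0,0,0,0,-0.25]
    - [0,0,0,0,0,0,-0.25]
    - [0,0,-0.03,0,0,0,-0.5]
    - [0,0,-0.03,0,0,0,-0.5]
    - [0,0,-0.03,0,0,0,-0.5]
    - [0,0,0,0,0,0,-0.5]
    - [0,0,0,0,0,0,-0.5]

```text
time_s: 25.48
ee_pos: [0.6718, 0.1002, 0.1321]
eef_rot: [3.14, 0.476, 0.099]
force: [-1.0, -0.7, -0.1]
grip_width: 0.0701
grip_force: 0.0
```

```bash
cat > placed.py <<'E'
from chips import *
im=snap('wrist',None);M=model('wrist');cv2.imwrite('wlast.png',im)
hsv=cv2.cvtColor(im,cv2.COLOR_BGR2HSV);mk=((hsv[...,2]>190)&(hsv[...,1]<70)).astype(np.uint8)
for c in cv2.findContours(mk,cv2.RETR_EXTERNAL,cv2.CHAIN_APPROX_NONE)[0]:
    c=c.reshape(-1,2)
    if cv2.contourArea(c)<900: continue
    r=cv2.minAreaRect((onrack('wrist',c,.01,M)[:,:2]*1000).astype(np.float32))
    print(c.mean(0).round(),'rack',np.round(r[0],1),np.round(r[1],1),'ang %.1f'%r[2])
E
python3 placed.py;python3 tiles.py; python3 plan.py .4573 -.0569 .05 .287
```

```text
[282. 206.] rack [ 30.9 -93.8] [65.4 43.8] ang 0.1
[362. 164.] rack [ -4.  -26.5] [313.2   2.9] ang 89.9
[417.  13.] rack [-112.1    4.3] [140.1   6.3] ang 84.7
[342. 175.] [608.2  17.8] [108.5 349. ] psi -1.471
[419.  12.] [779.3  19. ] [  5.7 129.2] psi -1.561
t25.6 p [0.6704 0.1001 0.1299] w0.0703 gf0.0 F [-0.1 -0.3 -0.5]
  turn [ -2.5  27.5 -10.6] | shift pre-turn [-164.9  135.   176.2] | shift post-turn [-248.9   90.2   79.9]
```

Request:
play_rows:
  commands:
    - [-0.0275,0.0225,0.0067,0,0,0,-0.5]
    - [-0.0275,0.0225,0.0067,0,0,0,-0.5]
    - [-0.0275,0.0225,0.0067,0,0,0,-0.5]
    - [-0.0275,0.0225,0.0067,0,0,0,-0.5]
    - [-0.0275,0.0225,0.0067,0,0,0,-0.5]
    - [-0.0275,0.0225,0.0067,0,0,0,-0.5]
    - [0,0,0,-0.5,5.5,-2.12,-0.5]
    - [0,0,0,-0.5,5.5,-2.12,-0.5]
    - [0,0,0,-0.5,5.5,-2.12,-0.5]
    - [0,0,0,-0.5,5.5,-2.12,-0.5]
    - [0,0,0,-0.5,5.5,-2.12,-0.5]
    - [0,0,0,0,0,0,-0.5]
    - [0,0,0,0,0,0,-0.5]

```text
time_s: 26.67
ee_pos: [0.5197, -0.0499, 0.1712]
eef_rot: [-3.141, -0.0, 0.286]
force: [-0.3, -0.7, 0.5]
grip_width: 0.0705
grip_force: 0.0
```

```bash
python3 tiles.py; python3 plan.py .4573 -.0569 .04 .287
```

```text
[272. 254.] [458.7 -57.2] [64.9 44.8] psi 0.287
[498. 238.] [ 543.7 -284.2] [30.7 29.7] psi 0.468
[148.  25.] [642.2 115.6] [50.5 60.6] psi -1.470
t26.7 p [ 0.5203 -0.0499  0.1712] w0.0704 gf0.0 F [ 0.9  0.  -0.7]
  turn [-0.  0. -0.] | shift pre-turn [-62.4 -11.  131.2] | shift post-turn [-62.4 -11.1 131.2]
```

Request:
play_rows:
  commands:
    - [-0.0124,-0.0022,0.0262,0,0,0,-0.5]
    - [-0.0124,-0.0022,0.0262,0,0,0,-0.5]
    - [-0.0124,-0.0022,0.0262,0,0,0,-0.5]
    - [-0.0124,-0.0022,0.0262,0,0,0,-0.5]
    - [-0.0124,-0.0022,0.0262,0,0,0,-0.5]
    - [0,0,0,0,0,0,-0.5]
    - [0,0,0,0,0,0,-0.5]

```text
time_s: 27.3
ee_pos: [0.4585, -0.0566, 0.0397]
eef_rot: [-3.14, 0.001, 0.287]
force: [0.6, 0.4, 0.2]
grip_width: 0.0706
grip_force: 0.0
```

```bash
python3 plan.py .458 -.057 .004 .287
```

```text
t27.3 p [ 0.4585 -0.0566  0.0397] w0.0706 gf0.0 F [0.6 0.4 0.2]
  turn [-0.1  0.1  0. ] | shift pre-turn [-0.6  0.3 35.7] | shift post-turn [-0.6  0.2 35.7]
```

Request:
play_rows:
  commands:
    - [0,0,0.015,0,0,0,-0.5]
    - [0,0,0.015,0,0,0,-0.5]
    - [0,0,0.0055,0,0,0,-0.5]
    - [0,0,0,0,0,0,-0.5]
    - [0,0,0,0,0,0,1]
    - [0,0,0,0,0,0,1]
    - [0,0,0,0,0,0,1]
    - [0,0,0,0,0,0,1]
    - [0,0,0,0,0,0,1]
    - [0,0,0,0,0,0,1]
    - [0,0,0,0,0,0,1]
    - [0,0,0,0,0,0,1]

```text
time_s: 28.3
ee_pos: [0.4591, -0.0568, 0.0053]
eef_rot: [3.141, -0.004, 0.287]
force: [-0.6, 0.4, 6.4]
grip_width: 0.0432
grip_force: 25.0
```

Request:
play_rows:
  commands:
    - [0,0,-0.015,0,0,0,1]
    - [0,0,-0.035,0,0,0,1]
    - [0,0,-0.035,0,0,5.4,1]
    - [0,0,-0.035,0,0,5.35,1]
    - [0,0,-0.04,0,0,0,1]
    - [0,0,0,0,-6.9,0,1]
    - [0,0,0,0,-6.9,0,1]
    - [0,0,0,0,-6.9,0,1]
    - [0,0,0,0,-6.8,0,1]
    - [0,0,0,0,0,0,1]
    - [0,0,0,0,0,0,1]

```text
time_s: 29.22
ee_pos: [0.4585, -0.0567, 0.1634]
eef_rot: [-3.14, 0.478, 0.101]
force: [0.5, -0.2, -1.0]
grip_width: 0.0436
grip_force: 25.0
```

```bash
python3 go.py rack 38 -10 30
```

```text
t29.2 p [ 0.4585 -0.0567  0.1634] w0.0436 gf25.0 F [ 0.5 -0.2 -1. ]
  turn [-0.  -0.1  0.1] | shift pre-turn [217.4 -49.8  -9.8] | shift post-turn [217.3 -50.1 -10.2]
```

Request:
play_rows:
  commands:
    - [0,0,-0.03,0,0,0,1]
    - [0.031,-0.0071,0,0,0,0,1]
    - [0.031,-0.0071,0,0,0,0,1]
    - [0.031,-0.0071,0,0,0,0,1]
    - [0.031,-0.0071,0,0,0,0,1]
    - [0.031,-0.0071,0,0,0,0,1]
    - [0.031,-0.0071,0,0,0,0,1]
    - [0.031,-0.0071,0,0,0,0,1]
    - [0,0,0.02,0,0,0,1]
    - [0,0,0,0,0,0,1]
    - [0,0,0,0,0,0,1]

```text
time_s: 30.13
ee_pos: [0.649, 0.012, 0.0744]
eef_rot: [-3.141, 0.477, 0.1]
force: [0.4, 0.0, -0.5]
grip_width: 0.0437
grip_force: 25.0
```

```bash
python3 go.py rack 38 -10 6
```

```text
t30.1 p [0.649  0.012  0.0744] w0.0437 gf25.0 F [ 0.4  0.  -0.5]
  turn [-0.  -0.1  0. ] | shift pre-turn [ 1.9 -0.6 25.5] | shift post-turn [ 2.  -0.6 25.5]
```

Request:
play_rows:
  commands:
    - [0,0,0.008,0,0,0,1]
    - [0,0,0.008,0,0,0,1]
    - [0,0,0.008,0,0,0,1]
    - [0,0,0,0,0,0,1]
    - [0,0,0.001,0,0,0,1]
    - [0,0,0,0,0,0,1]

```text
time_s: 30.63
ee_pos: [0.6383, 0.0111, 0.0522]
eef_rot: [-3.141, 0.477, 0.1]
force: [-0.2, 0.7, -1.2]
grip_width: 0.0436
grip_force: 25.0
```

```bash
python3 go.py rack 38 -10 5
```

```text
t30.6 p [0.6383 0.0111 0.0522] w0.0436 gf25.0 F [-0.2  0.7 -1.2]
  turn [-0.  -0.2  0. ] | shift pre-turn [ 1.3 -0.5  1.8] | shift post-turn [ 1.3 -0.5  1.8]
```

Request:
play_rows:
  commands:
    - [0,0,0.0015,0,0,0,1]
    - [0,0,0,0,0,0,1]

```text
time_s: 30.8
ee_pos: [0.6382, 0.0111, 0.0517]
eef_rot: [-3.141, 0.475, 0.1]
force: [1.1, 1.5, 6.8]
grip_width: 0.0438
grip_force: 25.0
```

Request:
play_rows:
  commands:
    - [0,0,0.0005,0,0,0,-0.25]
    - [0,0,0,0,0,0,-0.25]
    - [0,0,0,0,0,0,-0.25]
    - [0,0,0,0,0,0,-0.25]
    - [0,0,0,0,0,0,-0.25]
    - [0,0,-0.03,0,0,0,-0.3]
    - [0,0,-0.03,0,0,0,-0.5]
    - [0,0,-0.03,0,0,0,-0.5]
    - [0,0,0,0,0,0,-0.5]
    - [0,0,0,0,0,0,-0.5]

```text
time_s: 31.63
ee_pos: [0.6793, 0.0152, 0.131]
eef_rot: [-3.141, 0.475, 0.1]
force: [-1.1, -0.3, -0.7]
grip_width: 0.0704
grip_force: 0.0
```

```bash
python3 placed.py; python3 plan.py .4456 -.1662 .05 -.2445
```

```text
[282. 207.] rack [31.1 -8.8] [65.7 43.8] ang 0.0
[263. 173.] rack [28.8 -4.3] [ 69.  357.4] ang 0.1
[290.   9.] rack [-112.2   -3.7] [141.4   6.4] ang 84.8
t31.7 p [0.6784 0.0151 0.1294] w0.0706 gf0.0 F [-0.3  0.4 -0.9]
  turn [ 4.7 27.1 19.4] | shift pre-turn [-185.3  157.3  185.2] | shift post-turn [-182.   232.3   79.4]
```

Tile 2 is in place. Now the third one.

Request:
play_rows:
  commands:
    - [-0.0265,0.0225,0.0057,0,0,0,-0.5]
    - [-0.0265,0.0225,0.0057,0,0,0,-0.5]
    - [-0.0265,0.0225,0.0057,0,0,0,-0.5]
    - [-0.0265,0.0225,0.0057,0,0,0,-0.5]
    - [-0.0265,0.0225,0.0057,0,0,0,-0.5]
    - [-0.0265,0.0225,0.0057,0,0,0,-0.5]
    - [-0.0265,0.0225,0.0057,0,0,0,-0.5]
    - [0,0,0,0.94,5.42,3.88,-0.5]
    - [0,0,0,0.94,5.42,3.88,-0.5]
    - [0,0,0,0.94,5.42,3.88,-0.5]
    - [0,0,0,0.94,5.42,3.88,-0.5]
    - [0,0,0,0.94,5.42,3.88,-0.5]
    - [0,0,0,0,0,0,-0.5]
    - [0,0,0,0,0,0,-0.5]

```text
time_s: 32.85
ee_pos: [0.5108, -0.1597, 0.1793]
eef_rot: [-3.141, 0.002, -0.244]
force: [-0.0, -0.7, -0.1]
grip_width: 0.0703
grip_force: 0.0
```

```bash
python3 tiles.py; python3 plan.py .4452 -.1663 .04 -.2445
```

```text
[302. 251.] [ 446.2 -166.9] [43.8 65.1] psi -0.244
[375. 139.] [ 545.1 -263.6] [29.8 29.7] psi 0.072
[98. 64.] [664.8 -30. ] [ 58.2 246.2] psi -1.470
t32.9 p [ 0.5114 -0.1597  0.1792] w0.0701 gf0.0 F [ 0.7 -1.1  0.2]
  turn [0.  0.2 0.1] | shift pre-turn [-62.3  22.3 139.4] | shift post-turn [-62.7  22.4 139.2]
```

Request:
play_rows:
  commands:
    - [-0.0124,0.0045,0.028,0,0,0,-0.5]
    - [-0.0124,0.0045,0.028,0,0,0,-0.5]
    - [-0.0124,0.0045,0.028,0,0,0,-0.5]
    - [-0.0124,0.0045,0.028,0,0,0,-0.5]
    - [-0.0124,0.0045,0.028,0,0,0,-0.5]
    - [0,0,0,0,0,0,-0.5]
    - [0,0,0,0,0,0,-0.5]

```text
time_s: 33.48
ee_pos: [0.4464, -0.1664, 0.039]
eef_rot: [-3.141, 0.004, -0.244]
force: [1.1, -0.8, -0.1]
grip_width: 0.0704
grip_force: 0.0
```

```bash
python3 plan.py .4457 -.1665 .004 -.2445
```

```text
t33.5 p [ 0.4464 -0.1664  0.039 ] w0.0704 gf0.0 F [ 1.1 -0.8 -0.1]
  turn [-0.   0.2  0. ] | shift pre-turn [-0.5  0.3 35. ] | shift post-turn [-0.6  0.3 35. ]
```

Request:
play_rows:
  commands:
    - [0,0,0.015,0,0.2,0,-0.5]
    - [0,0,0.015,0,0,0,-0.5]
    - [0,0,0.005,0,0,0,-0.5]
    - [0,0,0,0,0,0,-0.5]
    - [0,0,0,0,0,0,1]
    - [0,0,0,0,0,0,1]
    - [0,0,0,0,0,0,1]
    - [0,0,0,0,0,0,1]
    - [0,0,0,0,0,0,1]
    - [0,0,0,0,0,0,1]
    - [0,0,0,0,0,0,1]
    - [0,0,0,0,0,0,1]

```text
time_s: 34.48
ee_pos: [0.447, -0.1667, 0.0052]
eef_rot: [-3.141, -0.005, -0.245]
force: [-1.2, 0.9, 6.5]
grip_width: 0.0436
grip_force: 25.0
```

Request:
play_rows:
  commands:
    - [0,0,-0.015,0,0,0,1]
    - [0,0,-0.035,0,0,0,1]
    - [0,0,-0.035,0,0,-6.57,1]
    - [0,0,-0.035,0,0,-6.57,1]
    - [0,0,-0.04,0,0,-6.57,1]
    - [0,0,0,0,-6.9,0,1]
    - [0,0,0,0,-6.9,0,1]
    - [0,0,0,0,-6.9,0,1]
    - [0,0,0,0,-6.8,0,1]
    - [0,0,0,0,0,0,1]
    - [0,0,0,0,0,0,1]

```text
time_s: 35.4
ee_pos: [0.4462, -0.1662, 0.1633]
eef_rot: [-3.141, 0.477, 0.1]
force: [0.8, 0.2, 0.4]
grip_width: 0.0438
grip_force: 25.0
```

```bash
python3 go.py rack 38 75 30
```

```text
t35.4 p [ 0.4462 -0.1662  0.1633] w0.0438 gf25.0 F [0.8 0.2 0.4]
  turn [-0.  -0.2  0. ] | shift pre-turn [237.8 -72.8 -20.2] | shift post-turn [237.7 -72.8 -21. ]
```

Request:
play_rows:
  commands:
    - [0,0,-0.04,0,-0.2,0,1]
    - [0.034,-0.0104,0,0,0,0,1]
    - [0.034,-0.0104,0,0,0,0,1]
    - [0.034,-0.0104,0,0,0,0,1]
    - [0.034,-0.0104,0,0,0,0,1]
    - [0.034,-0.0104,0,0,0,0,1]
    - [0.034,-0.0104,0,0,0,0,1]
    - [0.034,-0.0104,0,0,0,0,1]
    - [0,0,0.019,0,0,0,1]
    - [0,0,0,0,0,0,1]
    - [0,0,0,0,0,0,1]

```text
time_s: 36.32
ee_pos: [0.6577, -0.0729, 0.0737]
eef_rot: [3.141, 0.48, 0.098]
force: [0.4, -0.9, 0.2]
grip_width: 0.0434
grip_force: 25.0
```

```bash
python3 go.py rack 38 75 6
```

```text
t36.3 p [ 0.6577 -0.0729  0.0737] w0.0434 gf25.0 F [ 0.4 -0.9  0.2]
  turn [-0.   0.  -0.1] | shift pre-turn [ 1.5 -1.  25. ] | shift post-turn [ 1.5 -1.  25. ]
```

Request:
play_rows:
  commands:
    - [0,0,0.008,0,0,0,1]
    - [0,0,0.008,0,0,0,1]
    - [0,0,0.008,0,0,0,1]
    - [0,0,0,0,0,0,1]
    - [0,0,0.001,0,0,0,1]
    - [0,0,0,0,0,0,1]
    - [0,0,0.001,0,0,0,1]
    - [0,0,0,0,0,0,1]

```text
time_s: 36.98
ee_pos: [0.647, -0.0736, 0.0515]
eef_rot: [3.14, 0.478, 0.098]
force: [0.8, 0.6, 6.1]
grip_width: 0.0434
grip_force: 25.0
```

Request:
play_rows:
  commands:
    - [0,0,0.0005,0,0,0,1]
    - [0,0,0,0,0,0,-0.25]
    - [0,0,0,0,0,0,-0.25]
    - [0,0,0,0,0,0,-0.25]
    - [0,0,0,0,0,0,-0.25]
    - [0,0,0,0,0,0,-0.25]
    - [0,0,-0.03,0,0,0,-0.3]
    - [0,0,-0.03,0,0,0,-0.5]
    - [0,0,-0.03,0,0,0,-0.5]
    - [0,0,0,0,0,0,-0.5]
    - [0,0,0,0,0,0,-0.5]

```text
time_s: 37.9
ee_pos: [0.6884, -0.0694, 0.1307]
eef_rot: [3.14, 0.477, 0.098]
force: [0.3, -1.6, -1.3]
grip_width: 0.0707
grip_force: 0.0
```

```bash
python3 placed.py; python3 plan.py .46 -.381 .2 0
```

```text
[ 71. 208.] rack [ 31.  -94.1] [42.8 64.9] ang 90.0
[174. 207.] rack [30.7 -9. ] [42.9 64.2] ang 90.0
[282. 207.] rack [31.  76.3] [65.  42.9] ang 0.1
t38.0 p [ 0.6875 -0.0694  0.1291] w0.0704 gf0.0 F [-0.2  0.2 -0.1]
  turn [ 1.4 27.5  5.5] | shift pre-turn [-260.7  287.7   56.1] | shift post-turn [-227.5  311.6  -70.9]
```

All three tiles lie against the lip: rack x ≈ 31, square within 0.1°, at y = −94, −9 and 76. Now the knob.

Request:
play_rows:
  commands:
    - [-0.026,0.0288,0,0,0,0,-0.5]
    - [-0.026,0.0288,0,0,0,0,-0.5]
    - [-0.026,0.0288,0,0,0,0,-0.5]
    - [-0.026,0.0288,0,0,0,0,-0.5]
    - [-0.026,0.0288,0,0,0,0,-0.5]
    - [-0.026,0.0288,0,0,0,0,-0.5]
    - [-0.026,0.0288,0,0,0,0,-0.5]
    - [-0.026,0.0288,0,0,0,0,-0.5]
    - [-0.026,0.0288,0,0,0,0,-0.5]
    - [-0.026,0.0288,0,0,0,0,-0.5]
    - [0,0,0,0.35,6.87,1.37,-0.2]
    - [0,0,0,0.35,6.87,1.37,-0.2]
    - [0,0,0,0.35,6.87,1.37,-0.2]
    - [0,0,0,0.35,6.87,1.37,-0.2]
    - [0,0,0,0,0,0,-0.2]
    - [0,0,0,0,0,0,-0.2]

```text
time_s: 39.28
ee_pos: [0.4849, -0.3786, 0.2496]
eef_rot: [-3.141, 0.002, -0.0]
force: [-0.1, -0.2, -0.6]
grip_width: 0.0564
grip_force: 0.0
```

```bash
python3 plan.py .46 -.381 .2 0
python3 - <<'E'
from h import *
im=snap('wrist',None);cv2.imwrite('w6raw.png',im);K,d,r,t=model('wrist');np.save('w6M.npy',np.r_[r,t])
p=proj('wrist',[[.46,-.381,.102]])[0];print(p)
x,y=[int(v) for v in p];x0,y0=max(0,x-70),max(0,y-52);print(x0,y0)
cv2.imwrite('pics/k6.png',cv2.resize(im[y0:y0+105,x0:x0+140],None,fx=5,fy=5,interpolation=cv2.INTER_CUBIC))
E
```

```text
t39.3 p [ 0.4849 -0.3786  0.2496] w0.0564 gf0.0 F [-0.1 -0.2 -0.6]
  turn [-0.   0.1 -0. ] | shift pre-turn [-24.8   2.4  49.7] | shift post-turn [-24.9   2.4  49.6]
[283.98325032 225.83248321]
213 173
```

View pics/k6.png

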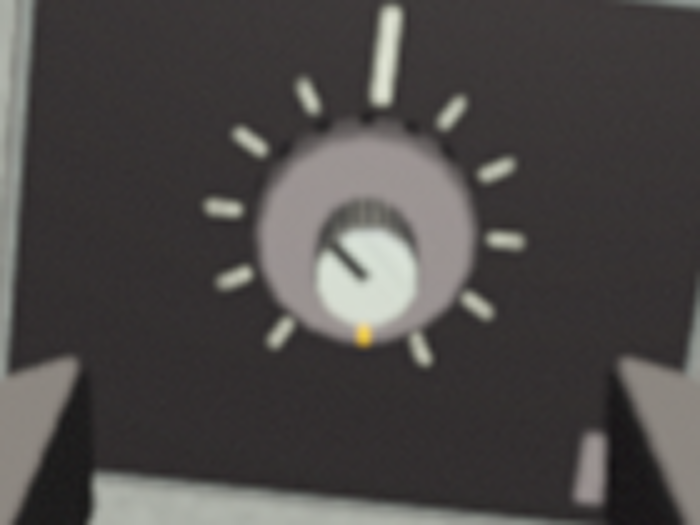

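The crop shows the knob top centred at (367,275) with its pointer running to (330,237). The long mark runs from (381,105) to (392,8), and the yellow line is at (363,335).

Run:
```python
from h import *
m=np.load('w6M.npy');K,d,_,_=model('wrist');M=(K,d,m[:3],m[3:])
f=lambda px,z:atz('wrist',np.array(px)/5+[213,173],z,M)
k=f([[367,275],[367,277],[330,237]],.102);w=f([[381,105],[392,8]],.061)
g=f([[367,230]],.075)
print(k.round(4),w.round(4))
c=k[0][:2];am=np.arctan2(*(w.mean(0)[:2]-c)[::-1]);am2=np.arctan2(*(w[1]-w[0])[:2][::-1]);ap=np.arctan2(*(k[2]-k[1])[:2][::-1])
print(am,am2,ap,'cw turn deg',np.rad2deg(ap-np.array([am,am2])))
```

```text
[[ 0.4578 -0.3834  0.102 ]
 [ 0.4574 -0.3834  0.102 ]
 [ 0.4655 -0.3761  0.102 ]] [[ 0.4833 -0.3868  0.061 ]
 [ 0.5043 -0.389   0.061 ]]
-0.124404965491899 -0.10496852791090293 0.7261467102851502 cw turn deg [48.73302128 47.61939544]
```

```bash
python3 plan.py .458 -.383 .115 0
```

```text
t39.3 p [ 0.4857 -0.3785  0.2494] w0.0564 gf0.0 F [ 0.7 -0.4  0.9]
  turn [-0.   0.2  0.1] | shift pre-turn [-27.3   4.6 134.5] | shift post-turn [-27.7   4.5 134.4]
```

Request:
play_rows:
  commands:
    - [-0.0055,0.0009,0.027,0,0.1,0,-0.2]
    - [-0.0055,0.0009,0.027,0,0.1,0,-0.2]
    - [-0.0055,0.0009,0.027,0,0,0,-0.2]
    - [-0.0055,0.0009,0.027,0,0,0,-0.2]
    - [-0.0055,0.0009,0.0265,0,0,0,-0.2]
    - [0,0,0,0,0,0,-0.2]
    - [0,0,0,0,0,0,-0.2]
    - [0,0,0,0,0,0,-0.2]

```text
time_s: 40.0
ee_pos: [0.4604, -0.3833, 0.1166]
eef_rot: [3.141, -0.004, 0.002]
force: [0.5, -0.4, 0.6]
grip_width: 0.0564
grip_force: 0.0
```

```bash
python3 plan.py .458 -.383 .084 0
python3 - <<'E'
from h import *
im=snap('wrist',None);a=cv2.resize(im[150:350,180:400],None,fx=2.6,fy=2.6)
cv2.imwrite('pics/k7.png',a)
E
```

```text
t40.0 p [ 0.4604 -0.3833  0.1166] w0.0564 gf0.0 F [ 0.5 -0.4  0.6]
  turn [ 0.  -0.2  0.1] | shift pre-turn [-2.5 -0.3 32.6] | shift post-turn [-2.4 -0.3 32.6]
```

View pics/k7.png

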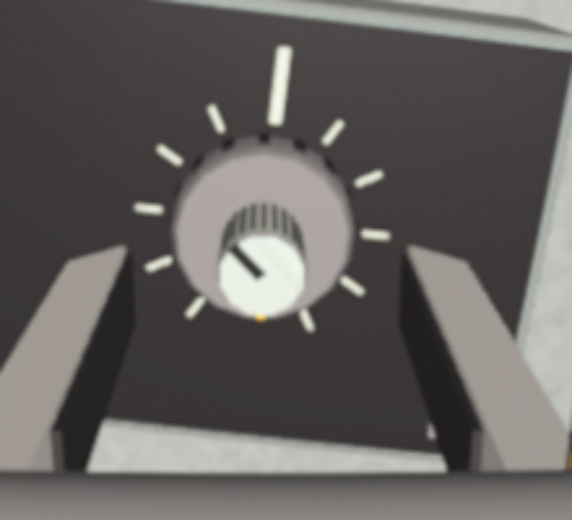

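The knob at (262,275) is centred between the fingers. I descend and close, staying above the ring.

Request:
play_rows:
  commands:
    - [-0.0024,0,0.01,0,-0.2,0,-0.2]
    - [0,0,0.01,0,0,0,-0.2]
    - [0,0,0.0115,0,0,0,-0.2]
    - [0,0,0,0,0,0,-0.2]
    - [0,0,0,0,0,0,1]
    - [0,0,0,0,0,0,1]
    - [0,0,0,0,0,0,1]
    - [0,0,0,0,0,0,1]
    - [0,0,0,0,0,0,1]
    - [0,0,0,0,0,0,1]
    - [0,0,0,0,0,0,1]
    - [0,0,0,0,0,0,1]
  force: 12

```text
time_s: 41.05
ee_pos: [0.4571, -0.3824, 0.0842]
eef_rot: [-3.14, -0.0, 0.001]
force: [-1.2, 5.8, 5.0]
grip_width: 0.0194
grip_force: 12.0
```

```bash
python3 plan.py .458 -.383 .084 -.84
```

```text
t41.0 p [ 0.4571 -0.3824  0.0842] w0.0194 gf12.0 F [-1.2  5.8  5. ]
  turn [-0.1  0.  48.2] | shift pre-turn [0.9 0.6 0.2] | shift post-turn [ 1.1 -0.3  0.2]
```

Request:
play_rows:
  commands:
    - [0,0,0,0,0,4.8,1]
    - [0,0,0,0,0,4.8,1]
    - [0,0,0,0,0,4.8,1]
    - [0,0,0,0,0,4.8,1]
    - [0,0,0,0,0,4.8,1]
    - [0,0,0,0,0,4.8,1]
    - [0,0,0,0,0,4.8,1]
    - [0,0,0,0,0,4.8,1]
    - [0,0,0,0,0,4.8,1]
    - [0,0,0,0,0,4.8,1]
    - [0,0,0,0,0,0,1]
    - [0,0,0,0,0,0,1]
    - [0,0,0,0,0,0,1]

```text
time_s: 42.13
ee_pos: [0.4572, -0.3821, 0.0842]
eef_rot: [-3.14, 0.001, -0.837]
force: [-0.2, 7.6, 4.8]
grip_width: 0.0194
grip_force: 12.0
```

Request:
play_rows:
  commands:
    - [0,0,0,0,0,0,-0.2]
    - [0,0,0,0,0,0,-0.2]
    - [0,0,0,0,0,0,-0.2]
    - [0,0,0,0,0,0,-0.2]
    - [0,0,0,0,0,0,-0.2]
    - [0,0,-0.03,0,0,0,-0.2]
    - [0,0,-0.04,0,0,0,-0.2]
    - [0,0,-0.04,0,0,0,-0.2]
    - [0,0,-0.04,0,0,0,-0.2]
    - [0,0,0,0,0,0,-0.2]
    - [0,0,0,0,0,0,-0.2]

```text
time_s: 43.05
ee_pos: [0.4574, -0.3838, 0.2362]
eef_rot: [-3.141, -0.005, -0.837]
force: [-0.1, -0.3, -0.4]
grip_width: 0.0564
grip_force: 0.0
```

Run:
```python
from h import *
im=snap('wrist',None);cv2.imwrite('w8raw.png',im);K,d,r,t=model('wrist');np.save('w8M.npy',np.r_[r,t])
x,y=[int(v) for v in proj('wrist',[[.458,-.383,.102]])[0]];x0,y0=max(0,x-45),max(0,y-75);print(x0,y0)
a=cv2.resize(im[y0:y0+110,x0:x0+90],(450,550),interpolation=cv2.INTER_CUBIC)
s=snap('scene',None);b=cv2.resize(s[150:310,200:390],(350,295));s2=snap('side',None);c2=cv2.resize(s2[160:300,230:380],(350,255))
cv2.imwrite('pics/k8.png',np.hstack([a,np.vstack([b,c2])]))
```

```text
234 129
```

View pics/k8.png

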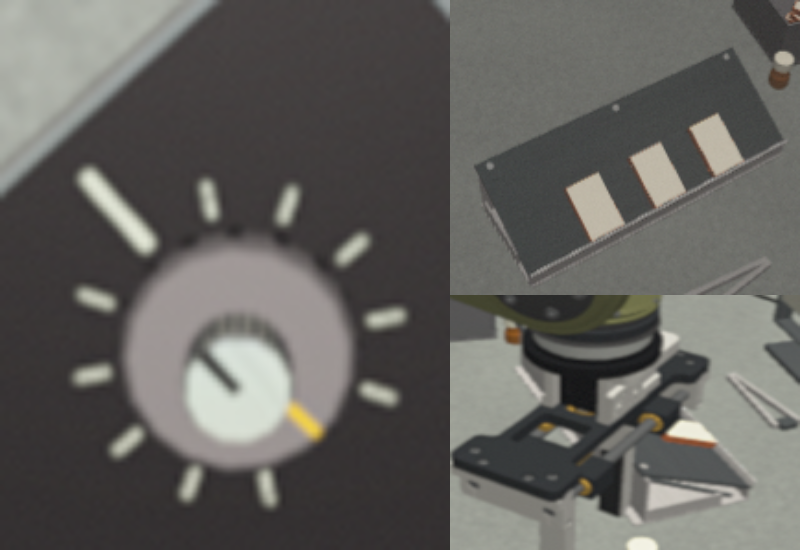

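The pointer, from (237,390) to (200,348), now lies parallel to the long mark, from (150,250) to (85,175). The yellow line is still opposite the mark. The three tiles sit in place on a clear rack.

Run:
```python
from h import *
def A(f,off,s,px,z):
    m=np.load(f);K,d,_,_=model('wrist');return atz('wrist',np.array(px)/s+off,z,(K,d,m[:3],m[3:]))
an=lambda p:np.arctan2(*(p[1]-p[0])[:2][::-1])
k=A('w8M.npy',[234,129],5,[[237,390],[200,348]],.102);w=A('w8M.npy',[234,129],5,[[150,250],[85,175]],.061)
print('ptr',an(k),'mark',an(w))
print('ring line',A('w6M.npy',[213,173],5,[[363,335]],.075).round(4),A('w8M.npy',[234,129],5,[[312,427]],.075).round(4),ctrl.get_obs()['time_s'])
```

```text
ptr -0.12924456258627773 mark -0.13495801884546732
ring line [[ 0.4359 -0.3829  0.075 ]] [[ 0.435  -0.3819  0.075 ]] 43.2
```

```bash
python3 -c "
from station import ctrl
print(ctrl.hand_in())"
```

```text
the job is handed in; nothing more can be done
None
```

I handed the job in at about 43 s, and no verdict came back. All four broken pieces are in the tub, and the three tiles present lie flat and square against the lip, coating up. The inner knob's pointer is within about 0.01 rad of the long mark, and the ring line shifted by about 1 mm at most.

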